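Clear and reload the fixture plate

TASK

Pick up the scraper block and wipe every loose chip off the fixture plate into the chip trough at its right end, touching the chips only with the scraper and never with the gripper's fingers, and lay the scraper back on its rubber mat, upright and in line with the mat. Only when the plate is clear, load all the soft jaws lying on the bench (two or three) onto it: each flat on the plate, lengthwise towards the fence, centred in front of a locating post of its own, square to the fence and with its end close up to it. Slide the work stop along its track until the middle of its grip is level with the line of the brass marker, and leave the other things on the bench alone.

Things in the scene. Friction and masses are not known exactly. Their poses are not given: they have to be found in the camera images.
- station: Fixed dark steel plate 170 (x) x 310 (y) mm, top 40 mm above the bench. Origin on the bench under its centre; x away from the robot, y left. Rims 12 mm wide and 12 high on its near and left edges; on the far edge a fence 20 mm high, near face at x = +63 mm. Clear surface: x -73 to +63 mm, y -155 to +143 mm. The right edge (y = -155) is open to the chip trough.
- trough (a point): Centre of the inner floor (5 mm above the bench) of the fixed grey chip trough at the right end of the plate; axes as the station's. Inside 182 mm (x) x 90 mm (y), from the plate's edge to an outer wall; walls 45 mm high above the bench on the three other sides.
- marker: Fixed brass index block 22 x 26 x 20 mm with a thin raised line, on the bench on the robot's side of the stop's track. Origin on the bench under the block; its axes are parallel to the station's. Its y = 0 is the line.
- stop (a joint): Position (m, 0 to 0.16) of the sliding work stop along its track on the near side of the plate; grows towards the station's +y. Friction about 1.5 N; stays where it is left.
- stop_top (a point): Centre of the top of the stop's black grip, 28 (x) x 20 (y) x 40 mm high, standing on an aluminium track 14 mm high that lies along the station's y at its x = -115 mm. The top is 54 mm above the bench.
- mat: Fixed black rubber mat 160 (x) x 80 (y) x 3 mm, the scraper's place. Origin centre of its underside on the bench.
- scraper: Loose scraper block, about 250 g: a white nylon block 120 (x) x 50 (y) x 26 mm high with a wooden grip ridge 90 (x) x 20 (y) mm along its middle, from 26 to 66 mm height. Origin centre of its underside; the flat pushing faces look to its +y and -y.
- post0: Fixed steel locating post, diameter 18 mm, 35 mm high, on top of the fence. Origin centre of its foot (20 mm above the plate top); axes parallel to the station's. The fence's near face is 11 mm nearer the robot than this point.
- jaw0: Loose aluminium soft jaw, a block 90 (x) x 44 (y) x 34 mm high with two dark bolt holes in its top, about 360 g. Origin centre of its underside. May be absent (None).
- post1: Fixed steel locating post, diameter 18 mm, 35 mm high, on top of the fence. Origin centre of its foot (20 mm above the plate top); axes parallel to the station's. The fence's near face is 11 mm nearer the robot than this point.
- jaw1: Loose aluminium soft jaw, a block 90 (x) x 44 (y) x 34 mm high with two dark bolt holes in its top, about 360 g. Origin centre of its underside. May be absent (None).
- post2: Fixed steel locating post, diameter 18 mm, 35 mm high, on top of the fence. Origin centre of its foot (20 mm above the plate top); axes parallel to the station's. The fence's near face is 11 mm nearer the robot than this point.
- jaw2: Loose aluminium soft jaw, a block 90 (x) x 44 (y) x 34 mm high with two dark bolt holes in its top, about 360 g. Origin centre of its underside. May be absent (None).
- chip0: Loose aluminium offcut chip on the plate at the start: flat oblong chip 30 x 20 x 10 mm, 16 g. Origin in its underside. May be absent (None).
- chip1: Loose aluminium offcut chip on the plate at the start: round slug, diameter 26, 10 high mm, 16 g. Origin in its underside. May be absent (None).
- chip2: Loose aluminium offcut chip on the plate at the start: L-shaped chip 28 x 24 x 10 mm, 16 g. Origin in its underside. May be absent (None).
- chip3: Loose aluminium offcut chip on the plate at the start: square chip 22 x 22 x 12 mm, 16 g. Origin in its underside. May be absent (None).
- chip4: Loose aluminium offcut chip on the plate at the start: narrow chip 32 x 17 x 9 mm, 16 g. Origin in its underside. May be absent (None).
- bush: Bystander: steel flanged bush, flange diameter 68 mm, 45 mm high, standing among the jaws. Origin centre of underside.
- oil: Bystander: clear oil bottle, diameter 60, 170 mm high.
- wrench: Bystander: steel wrench 180 mm long, lying flat.
- brush: Bystander: bench brush 200 mm long, lying.
- holder: Bystander: steel tool holder, diameter 62 mm, 125 mm high, standing beyond the fence.

How it is judged (in metres and radians):
On the way, in this order (a step that is already met when the one before it is completed fails the run):
1. the scraper block pushes a chip ((contact force between scraper and chip0 above 0.01 N or contact force between scraper and chip1 above 0.01 N or contact force between scraper and chip2 above 0.01 N or contact force between scraper and chip3 above 0.01 N or contact force between scraper and chip4 above 0.01 N)).
2. all chips lie in the trough while no jaw is on the plate yet (x of chip0 in the frame of trough between -0.098 and 0.098 m and y of chip0 in the frame of trough between -0.05 and 0.05 m and z of each of chip0, chip1, chip2, chip3, chip4 in the frame of trough below 0.034 m and x of chip1 in the frame of trough between -0.098 and 0.098 m and y of chip1 in the frame of trough between -0.05 and 0.05 m and x of chip2 in the frame of trough between -0.098 and 0.098 m and y of chip2 in the frame of trough between -0.05 and 0.05 m and x of chip3 in the frame of trough between -0.098 and 0.098 m and y of chip3 in the frame of trough between -0.05 and 0.05 m and x of chip4 in the frame of trough between -0.098 and 0.098 m and y of chip4 in the frame of trough between -0.05 and 0.05 m and height (world z) of each of jaw0, jaw1, jaw2 below 0.03 m), for 0.2 s.
3. every soft jaw stands in its place in front of a post (((x of jaw0 in the frame of post0 between -0.069 and -0.05 m and y of jaw0 in the frame of post0 between -0.01 and 0.01 m and z of jaw0 in the frame of post0 between -0.026 and -0.014 m and angle between the x axis of jaw0 and the x axis of post0, either way round below 0.13 rad and angle between jaw0's own z axis and vertical below 0.1 rad and linear speed of jaw0 below 0.02 m/s) or (x of jaw0 in the frame of post1 between -0.069 and -0.05 m and y of jaw0 in the frame of post1 between -0.01 and 0.01 m and z of jaw0 in the frame of post1 between -0.026 and -0.014 m and angle between the x axis of jaw0 and the x axis of post1, either way round below 0.13 rad and angle between jaw0's own z axis and vertical below 0.1 rad and linear speed of jaw0 below 0.02 m/s) or (x of jaw0 in the frame of post2 between -0.069 and -0.05 m and y of jaw0 in the frame of post2 between -0.01 and 0.01 m and z of jaw0 in the frame of post2 between -0.026 and -0.014 m and angle between the x axis of jaw0 and the x axis of post2, either way round below 0.13 rad and angle between jaw0's own z axis and vertical below 0.1 rad and linear speed of jaw0 below 0.02 m/s)) and ((x of jaw1 in the frame of post0 between -0.069 and -0.05 m and y of jaw1 in the frame of post0 between -0.01 and 0.01 m and z of jaw1 in the frame of post0 between -0.026 and -0.014 m and angle between the x axis of jaw1 and the x axis of post0, either way round below 0.13 rad and angle between jaw1's own z axis and vertical below 0.1 rad and linear speed of jaw1 below 0.02 m/s) or (x of jaw1 in the frame of post1 between -0.069 and -0.05 m and y of jaw1 in the frame of post1 between -0.01 and 0.01 m and z of jaw1 in the frame of post1 between -0.026 and -0.014 m and angle between the x axis of jaw1 and the x axis of post1, either way round below 0.13 rad and angle between jaw1's own z axis and vertical below 0.1 rad and linear speed of jaw1 below 0.02 m/s) or (x of jaw1 in the frame of post2 between -0.069 and -0.05 m and y of jaw1 in the frame of post2 between -0.01 and 0.01 m and z of jaw1 in the frame of post2 between -0.026 and -0.014 m and angle between the x axis of jaw1 and the x axis of post2, either way round below 0.13 rad and angle between jaw1's own z axis and vertical below 0.1 rad and linear speed of jaw1 below 0.02 m/s)) and ((x of jaw2 in the frame of post0 between -0.069 and -0.05 m and y of jaw2 in the frame of post0 between -0.01 and 0.01 m and z of jaw2 in the frame of post0 between -0.026 and -0.014 m and angle between the x axis of jaw2 and the x axis of post0, either way round below 0.13 rad and angle between jaw2's own z axis and vertical below 0.1 rad and linear speed of jaw2 below 0.02 m/s) or (x of jaw2 in the frame of post1 between -0.069 and -0.05 m and y of jaw2 in the frame of post1 between -0.01 and 0.01 m and z of jaw2 in the frame of post1 between -0.026 and -0.014 m and angle between the x axis of jaw2 and the x axis of post1, either way round below 0.13 rad and angle between jaw2's own z axis and vertical below 0.1 rad and linear speed of jaw2 below 0.02 m/s) or (x of jaw2 in the frame of post2 between -0.069 and -0.05 m and y of jaw2 in the frame of post2 between -0.01 and 0.01 m and z of jaw2 in the frame of post2 between -0.026 and -0.014 m and angle between the x axis of jaw2 and the x axis of post2, either way round below 0.13 rad and angle between jaw2's own z axis and vertical below 0.1 rad and linear speed of jaw2 below 0.02 m/s))), for 0.2 s.
At the end, for the whole second after the job is handed in: All chips in the trough; each jaw flat before its own post, centred within 10 mm, square within 0.13 rad, end within 13 mm of the fence; stop level with the marker within 5 mm; scraper upright on its mat, within 20 mm of centre and 0.25 rad in line; all at rest (all of step 3 and x of chip0 in the frame of trough between -0.098 and 0.098 m and y of chip0 in the frame of trough between -0.05 and 0.05 m and z of each of chip0, chip1, chip2, chip3, chip4 in the frame of trough below 0.034 m and x of chip1 in the frame of trough between -0.098 and 0.098 m and y of chip1 in the frame of trough between -0.05 and 0.05 m and x of chip2 in the frame of trough between -0.098 and 0.098 m and y of chip2 in the frame of trough between -0.05 and 0.05 m and x of chip3 in the frame of trough between -0.098 and 0.098 m and y of chip3 in the frame of trough between -0.05 and 0.05 m and x of chip4 in the frame of trough between -0.098 and 0.098 m and y of chip4 in the frame of trough between -0.05 and 0.05 m and y of stop_top in the frame of marker between -0.005 and 0.005 m and velocity of joint stop between -0.01 and 0.01 m/s and horizontal distance between scraper and mat below 0.02 m and angle between the x axis of scraper and the x axis of mat, either way round below 0.25 rad and angle between scraper's own z axis and vertical below 0.1 rad and z of scraper in the frame of mat below 0.009 m and linear speed of scraper below 0.02 m/s); the robot touches nothing.
It fails at once if the fingers touch a chip (contact force between the fingers and chip0 above 0.5 N or contact force between the fingers and chip1 above 0.5 N or contact force between the fingers and chip2 above 0.5 N or contact force between the fingers and chip3 above 0.5 N or contact force between the fingers and chip4 above 0.5 N).
It fails at once if a bystander is moved by more than 30 mm (distance of any of bush, oil, wrench, brush, holder from where it was at the start of the episode above 0.03 m).
Of chip0, chip1, chip2, chip3, chip4 only 3 to 5 are there at a start; the rules pass over those that are not, and their reading is None.
Of jaw0, jaw1, jaw2 only 2 to 3 are there at a start; the rules pass over those that are not, and their reading is None.
At some moment in a run one of jaw0, jaw1, jaw2, scraper may be knocked a few centimetres aside while the robot is not near it.
Once in a run the grip may slacken for a moment while it holds something.
It also fails if it takes over 208 s, if anything falls off the work surface, if the arm or the gripper's body presses on something with over 40 N, if the wrist force passes 120 N, or if a joint passes its speed limit or range.

ROBOT

A 7-joint arm with a two-finger parallel gripper is mounted at the origin on the work surface. World frame = base frame: x ahead of the robot, y to its left, z up, the work surface at z = 0. Lengths are in mm, angles in rad, forces in N, time in s.
With the tool pointing down it reaches from about 400 to 850 mm from the base axis. Payload 10.4 kg.
Tool frame: the origin (TCP) lies between the finger pads; the fingertips stand 19 mm ahead of it and the grasp point (between the pads) is the TCP; z points along the fingers, y is the line along which they close (so a half turn about z gives the same grasp; the last joint's range is limited). The gripper opens to 87 mm and grips with 3 to 60 N. Pads are 19 mm wide; open, the fingers measure 117 mm over their backs; the gripper's body (75 mm by 190 mm) begins 51 mm behind the grasp point.
Start: joints at [-1.21, 0.332, -0.065, 1.46, 0.022, 1.35, -0.088], TCP at [234.018, 579.559, 216.976] pointing down, gripper open.
Joint ranges: [-2.6, 2.6], [-0.5, 2.12], [-1.47, 1.34], [0.16, 2.42], [-1.27, 4.41], [0.06, 2.06], [-2.6, 2.6]. Speed limits (rad/s): [2.22, 2.22, 2.79, 2.79, 3.14, 3.14, 3.14].

INTERFACE

Orientations are given as a unit quaternion [w, x, y, z].
In Python, from bench import arm gives the robot as it stands.
- The arm moves only by the tool apply_moves, never from a script. Its arguments are lists of equal length, an entry for each row: "xyz": the shift along the tool's x, y, z in mm, a list of three; "rot": the turn, a rotation vector about the tool's x, y, z in rad, a list of three; "hand": the opening, from 0 (shut) to 1 (fully open). In form: {"xyz": [[dx, dy, dz], ...], "rot": [[rx, ry, rz], ...], "hand": [hand, ...]}. A call has 1 to 5 rows; each row shifts and turns the commanded pose from where the row before left it, along the tool's axes as they then stand; what a row does not reach is not made up. A row lasts 1/10 s, in which the tool goes at most 50 mm and 8.59 degrees, less where a joint would pass 70% of its speed; a pose out of reach is approached as far as the arm can. A call is refused whole if a number of a shift passes 50 or a number of a turn 0.15, either way. A call with a gripper value outside its range is refused whole. The fingers move at their own pace and stop on an object; "squeeze" is the grip in N (left out, the last holds). Time passes only in rows, so rows that do not move let the fingers close. It gives the time, the measured TCP pose, the force, the opening and the grip force at its end, in the units of the state.
- arm.read_state(): the state, without advancing time (a new reading comes with each control period).
- arm.camera(name): name is "scene" or "top" or "wrist"; returns (picture, depth): 384x512x3 uint8, blue, green, red; 384x512 float32, mm along the optical axis (not along the pixel's ray), 0 where there is no reading.
- arm.camera_info(name): a dict with "K" (3x3 intrinsics, pixels), "R" (3x3) and "t" (3): a world point X has camera coordinates R X + t; the wrist camera has in their place "tool_from_camera" (4x4, takes a point from camera to tool coordinates, whose origin is the TCP and whose axes are the flange's). Camera axes: x right, y down, z forward; pixel columns grow to the right and rows downward; lengths in mm; the calibration is good to about 2 mm. A picture is of the moment at which its call begins: read the wrist's pose just before it. camera_info takes no time and is no camera call.
- arm.job_done(): hands the job in; it is judged then, once.
The state is a dict: "t": time; "joint_pos": joint angles; "qvel": joint speeds; "tau": joint torques, N m; "ee_pos": TCP position; "ee_rot": TCP orientation; "wrist_force": force on the tool from outside, world axes, zero at the start; "moment": the same for the moment, N m; "gripper_width": opening from 0.0 (shut) to 1.0 (fully open); "grip_force": force on a finger pad.
Only numpy, scipy, OpenCV 4.12 (cv2) and the standard library are available. Lean on these libraries where they do the work, as an engineer would, in place of code of your own. Each camera call takes 0.05 s, during which the arm holds its last target. There are 200 camera calls.

## Working session

There is one attempt and no reset: what is moved stays moved. The work goes in short steps, Python scripts to look and compute and a tool call to move; the robot and the scene stay as the last step left them, time stands still between calls to the robot, and variables do not carry over. Pictures are saved under pics/ and viewed, at most 14 in all, crops included, and the job is handed in when it is done.

Besides the shell and the picture viewer there is one more tool, called after "Request:" in YAML: its name, and indented under it one key for each argument. apply_moves: Moves the arm, as the interface text tells. Its arguments: {"type":"object","properties":{"xyz":{"type":"array","items":{"type":"array","items":{"type":"number"}}},"rot":{"type":"array","items":{"type":"array","items":{"type":"number"}}},"hand":{"type":"array","items":{"type":"number"}},"squeeze":{"type":"number"}},"required":["xyz","rot","hand"]}

```bash
ls; mkdir -p pics; python3 - <<'E'
from bench import arm
import cv2,numpy as np
np.set_printoptions(precision=3,suppress=True)
s=arm.read_state();print(s)
for n in("scene","top","wrist"):
    p,d=arm.camera(n);cv2.imwrite(f"pics/{n}0.png",p);np.save(f"pics/{n}0.npy",d)
    print(n,arm.camera_info(n))
E
```

```text
pics
{'t': 0.0, 'joint_pos': array([-1.21 ,  0.333, -0.065,  1.461,  0.022,  1.35 , -0.089]), 'qvel': array([ 0.001,  0.001,  0.001, -0.   ,  0.   , -0.001, -0.001]), 'tau': array([  0.001, -62.326,   0.025, -38.99 ,  -0.061,   0.04 ,   0.   ]), 'ee_pos': array([233.847, 579.184, 216.156]), 'ee_rot': array([-0.   ,  0.191,  0.982, -0.001]), 'wrist_force': array([ 0.594,  0.587, -0.423]), 'moment': array([ 0.026, -0.014, -0.016]), 'grip_force': 0.0, 'gripper_width': 1.0023571794545916}
scene {'K': array([[431.671,   0.   , 264.5  ],
       [  0.   , 431.671, 197.068],
       [  0.   ,   0.   ,   1.   ]]), 'R': array([[ 0.785,  0.62 ,  0.016],
       [ 0.521, -0.645, -0.56 ],
       [-0.337,  0.447, -0.829]]), 't': array([-448.06 , -234.836, 1652.056])}
top {'K': array([[483.727,   0.   , 246.784],
       [  0.   , 483.727, 185.28 ],
       [  0.   ,   0.   ,   1.   ]]), 'R': array([[ 0.008, -1.   ,  0.011],
       [-0.984, -0.01 , -0.177],
       [ 0.177, -0.009, -0.984]]), 't': array([   2.679,  556.837, 1741.314])}
wrist {'K': array([[343.017,   0.   , 256.053],
       [  0.   , 343.017, 191.936],
       [  0.   ,   0.   ,   1.   ]]), 'tool_from_camera': array([[   0.   ,   -0.959,   -0.283,   77.174],
       [   1.   ,    0.   ,   -0.   ,   -0.672],
       [   0.   ,   -0.283,    0.959, -166.705],
       [   0.   ,    0.   ,    0.   ,    1.   ]])}
```

View pics/top0.png

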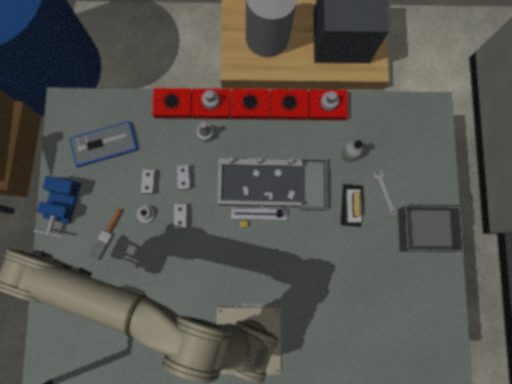

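View pics/scene0.png

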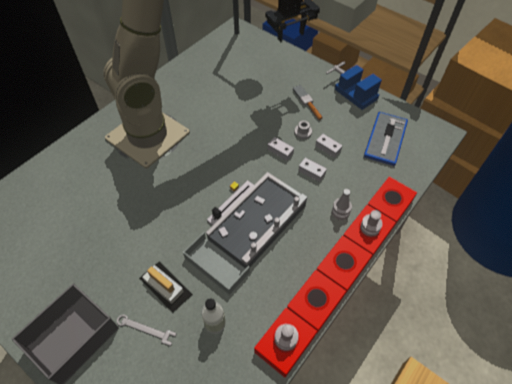

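The top view shows the plate (cols 218–303, rows 160–207), trough to col 328, mat and scraper at (352,205), three jaws at (148,180), (183,177) and (181,215), and the bush at (145,213). It also shows the stop at (280,213), the marker at (244,224) and about 5 chips. I'll enlarge it next.

```bash
cat > h.py <<'E'
from bench import arm
import cv2,numpy as np
from scipy.spatial.transform import Rotation as Ro
np.set_printoptions(precision=3,suppress=True)
def cam(n):
    """picture, depth, K, R, t (world->cam) ; wrist pose read just before"""
    s=arm.read_state();i=arm.camera_info(n);p,d=arm.camera(n)
    if n=="wrist":
        T=np.eye(4);T[:3,:3]=Ro.from_quat(np.roll(s["ee_rot"],-1)).as_matrix();T[:3,3]=s["ee_pos"]
        M=np.linalg.inv(T@i["tool_from_camera"]);R,t=M[:3,:3],M[:3,3]
    else:R,t=i["R"],i["t"]
    return p,d,i["K"],R,t
def ray(uv,z,K,R,t):
    uv=np.atleast_2d(np.asarray(uv,float));c=-R.T@t
    v=np.c_[uv,np.ones(len(uv))]@np.linalg.inv(K).T@R
    return c+v*((z-c[2])/v[:,2])[:,None]
def proj(X,K,R,t):
    q=(np.atleast_2d(X)@R.T+t)@K.T;return q[:,:2]/q[:,2:]
def cloud(d,K,R,t):
    v,u=np.indices(d.shape);P=np.stack([u*d,v*d,d],-1).astype(float)@np.linalg.inv(K).T
    return (P-t)@R
def tool():
    s=arm.read_state();r=Ro.from_quat(np.roll(s["ee_rot"],-1)).as_matrix()
    return s,r
def goto(X,yaw=None):
    """shift in tool axes to world X; tool-x direction yaw"""
    s,r=tool();print("t",round(s["t"],2),"pos",s["ee_pos"],"toolx yaw",np.arctan2(r[1,0],r[0,0]),"shift",r.T@(np.array(X)-s["ee_pos"]))
E
python3 - <<'E'
from h import *
p=cv2.imread("pics/top0.png");d=np.load("pics/top0.npy");i=arm.camera_info("top");K,R,t=i["K"],i["R"],i["t"]
C=cloud(d,K,R,t)
c=p[150:240,130:400];cv2.imwrite("pics/topcrop.png",cv2.resize(c,None,fx=2.9,fy=2.9,interpolation=cv2.INTER_CUBIC))
for u,v in[(148,180),(183,180),(181,215),(145,213),(244,224),(280,213),(262,180),(316,185),(352,205),(355,205),(100,120),(204,130)]:print((u,v),C[v,u],p[v,u])
E
```

```text
(148, 180) [576.883 377.912  28.445] [145 140 142]
(183, 180) [576.421 245.783  38.084] [135 131 132]
(181, 215) [445.15  248.885  38.796] [147 143 145]
(145, 213) [451.366 381.543  37.962] [47 45 44]
(244, 224) [415.861  16.725  21.675] [ 50 128 150]
(280, 213) [ 453.671 -114.097   58.57 ] [32 33 30]
(262, 180) [577.887 -48.545  46.497] [66 65 63]
(316, 185) [ 568.246 -255.395    7.088] [110 112 106]
(352, 205) [ 487.836 -381.776   43.534] [ 94 103 108]
(355, 205) [ 483.98  -386.236   71.777] [ 81 125 147]
(100, 120) [818.69  581.267  -3.013] [94 99 95]
(204, 130) [750.583 166.598 105.261] [64 63 68]
```

View pics/topcrop.png

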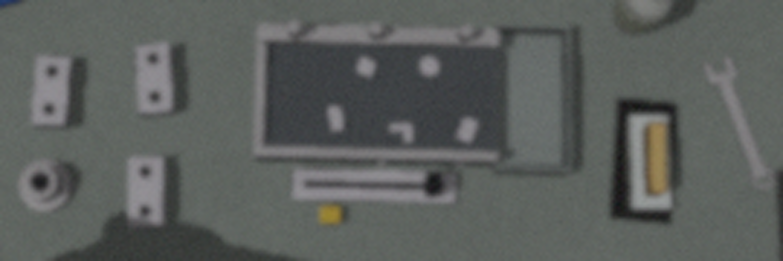

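The crop shows five chips on the plate: (367,67), (430,66), (336,118), (402,130) and (467,129). It also shows three posts along the fence at cols 297, 380 and 470, three jaws at left, the stop grip at (435,183) and the marker at (330,214). I'll fly over with the wrist camera next.

Request:
apply_moves:
  xyz:
    - [0,0,0]
    - [0,0,0]
    - [0,0,0]
    - [-30,-30,0]
    - [-33,-34,0]
  rot:
    - [0,0,-0.128]
    - [0,0,-0.128]
    - [0,0,-0.128]
    - [0,0,0]
    - [0,0,0]
  hand: [1,1,1,1,1]

```text
t: 0.65
ee_pos: [296.1, 515.6, 216.3]
ee_rot: [-0.0, -0.002, 1.0, -0.0]
wrist_force: [1.3, 0.6, 0.3]
gripper_width: 0.999
grip_force: 0.0
```

Request:
apply_moves:
  xyz:
    - [-34,-34,0]
    - [-34,-34,0]
    - [-34,-34,0]
    - [-34,-34,0]
    - [-34,-34,0]
  rot:
    - [0,0,0]
    - [0,0,0]
    - [0,0,0]
    - [0,0,0]
    - [0,0,0]
  hand: [1,1,1,1,1]

```text
t: 1.15
ee_pos: [468.1, 343.9, 216.9]
ee_rot: [-0.0, -0.0, 1.0, 0.0]
wrist_force: [0.4, 1.0, -0.4]
gripper_width: 1.002
grip_force: 0.0
```

Request:
apply_moves:
  xyz:
    - [-34,-34,0]
    - [0,0,0]
    - [0,0,0]
  rot:
    - [0,0,0]
    - [0,0,0]
    - [0,0,0]
  hand: [1,1,1]

```text
t: 1.45
ee_pos: [501.6, 310.5, 216.6]
ee_rot: [-0.0, 0.001, 1.0, -0.0]
wrist_force: [-0.4, 0.3, -0.3]
gripper_width: 0.997
grip_force: 0.0
```

```bash
python3 - <<'E'
from h import *
s=arm.read_state();print(s["t"],s["ee_pos"],s["ee_rot"],s["joint_pos"])
p,d,K,R,t=cam("wrist");np.savez("pics/w1.npz",p=p,d=d,K=K,R=R,t=t);cv2.imwrite("pics/w1.png",p)
E
```

```text
1.45 [501.624 310.537 216.583] [-0.     0.001  1.    -0.   ] [-0.716  0.253  0.101  1.565 -0.026  1.326  0.957]
```

View pics/w1.png

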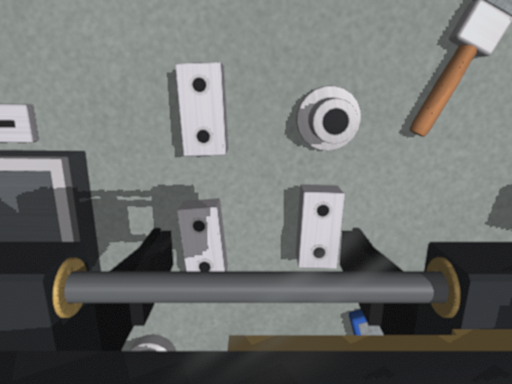

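The wrist view shows jaws at (200,110), (205,240) and (321,228) and the bush at (330,118). The gripper hides everything below row 240, so I'll view the plate from further out.

Request:
apply_moves:
  xyz:
    - [-20,-45,-6]
    - [-20,-45,-6]
    - [-20,-45,-6]
    - [-20,-45,-6]
    - [-20,-45,-6]
  rot:
    - [0,0,0]
    - [0,0,0]
    - [0,0,0]
    - [0,0,0]
    - [0,0,0]
  hand: [1,1,1,1,1]

```text
t: 2.0
ee_pos: [601.1, 87.1, 247.3]
ee_rot: [0.0, -0.002, 1.0, 0.0]
wrist_force: [1.0, 1.4, 0.4]
gripper_width: 0.998
grip_force: 0.0
```

Request:
apply_moves:
  xyz:
    - [-20,-45,-6]
    - [-20,-45,-6]
    - [0,0,0]
    - [0,0,0]
  rot:
    - [0,0,0]
    - [0,0,0]
    - [0,0,0]
    - [0,0,0]
  hand: [1,1,1,1]

```text
t: 2.4
ee_pos: [641.2, -2.8, 258.6]
ee_rot: [-0.0, -0.0, 1.0, 0.0]
wrist_force: [0.2, 0.9, 0.6]
gripper_width: 1.0
grip_force: 0.0
```

```bash
python3 - <<'E'
from h import *
s=arm.read_state();print(s["t"],s["ee_pos"],s["ee_rot"],s["joint_pos"])
p,d,K,R,t=cam("wrist");np.savez("pics/w2.npz",p=p,d=d,K=K,R=R,t=t);cv2.imwrite("pics/w2.png",p)
E
```

```text
2.4 [641.183  -2.809 258.615] [-0. -0.  1.  0.] [-0.294  0.355  0.305  1.365 -0.106  1.438  1.578]
```

View pics/w2.png

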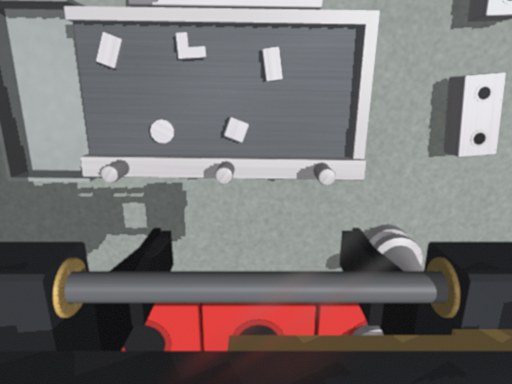

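Request:
apply_moves:
  xyz:
    - [12,-48,0]
    - [12,-48,0]
    - [12,-48,0]
    - [12,-48,0]
    - [12,-48,0]
  rot:
    - [0,0,0]
    - [0,0,0]
    - [0,0,0]
    - [0,0,0]
    - [0,0,0]
  hand: [1,1,1,1,1]

```text
t: 2.95
ee_pos: [581.3, -241.9, 258.9]
ee_rot: [0.0, -0.002, 1.0, 0.001]
wrist_force: [1.5, 0.1, -0.1]
gripper_width: 0.999
grip_force: 0.0
```

Request:
apply_moves:
  xyz:
    - [6,-48,0]
    - [0,-48,0]
    - [0,-48,0]
    - [0,0,0]
    - [0,0,0]
  rot:
    - [0,0,0]
    - [0,0,0]
    - [0,0,0]
    - [0,0,0]
    - [0,0,0]
  hand: [1,1,1,1,1]

```text
t: 3.45
ee_pos: [575.9, -386.1, 258.1]
ee_rot: [-0.0, -0.001, 1.0, 0.001]
wrist_force: [1.0, 1.1, 0.0]
gripper_width: 1.001
grip_force: 0.0
```

```bash
python3 - <<'E'
from h import *
s=arm.read_state();print(s["t"],s["ee_pos"],s["ee_rot"],s["joint_pos"])
p,d,K,R,t=cam("wrist");np.savez("pics/w3.npz",p=p,d=d,K=K,R=R,t=t);cv2.imwrite("pics/w3.png",p)
E
```

```text
3.45 [ 575.935 -386.073  258.093] [-0.    -0.001  1.     0.001] [ 0.224  0.498  0.466  1.206 -0.218  1.487  2.231]
```

View pics/w3.png

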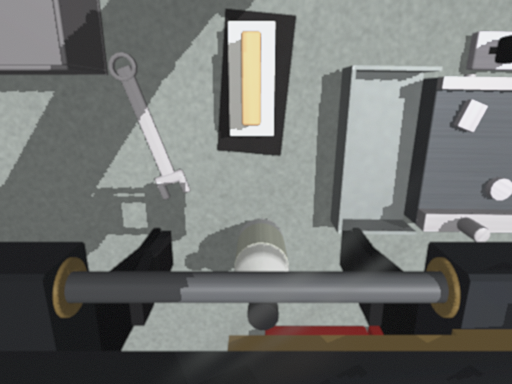

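View 2 shows five chips at (109,50), (190,47), (272,64), (162,131) and (236,130), with posts at (110,172), (225,172) and (327,174). View 3 shows the scraper ridge at (251,78) on its mat (255,82). Now I'll measure them.

```bash
cat >> h.py <<'E'
def rect(mask,z,K,R,t,amin=60,amax=1e9):
    """largest-first blobs: [centre xy, sizes, yaw of long side mod pi, area] at height z"""
    out=[]
    cs,_=cv2.findContours(mask.astype(np.uint8),cv2.RETR_EXTERNAL,cv2.CHAIN_APPROX_NONE)
    for c in cs:
        a=cv2.contourArea(c)
        if amin<a<amax:
            X=ray(c[:,0,:],z,K,R,t)[:,:2].astype(np.float32)
            (cx,cy),(w,h),an=cv2.minAreaRect(X);an=np.radians(an)
            if h>w:w,h,an=h,w,an+np.pi/2
            out.append((np.array([cx,cy]),np.array([w,h]),(an+np.pi/2)%np.pi-np.pi/2,a,c[:,0].mean(0)))
    return sorted(out,key=lambda o:-o[3])
def load(f):
    z=np.load(f);return [z[k] for k in("p","d","K","R","t")]
E
python3 - <<'E'
from h import *
p,d,K,R,t=load("pics/w3.npz");C=cloud(d,K,R,t)
hsv=cv2.cvtColor(p,cv2.COLOR_BGR2HSV)
ye=(hsv[...,0]>12)&(hsv[...,0]<32)&(hsv[...,1]>60)&(hsv[...,2]>120);ye[200:]=0
for z in(69,):print("ridge",rect(ye,z,K,R,t)[:2])
v=hsv[...,2].copy();b=(v<40);b[:,:200]=0;b[:,320:]=0;b[170:]=0
print("mat",[o[:4] for o in rect((b|((v>0))&0).astype(np.uint8),3,K,R,t)[:2]])
w=((v>200)&(hsv[...,1]<40));w[170:]=0;w[:,:200]=0;w[:,320:]=0
print("white",[o[:4] for o in rect(w,29,K,R,t)[:2]])
print("z ridge",np.median(C[ye][:,2]),"white",np.median(C[w][:,2]))
p,d,K,R,t=load("pics/w2.npz");C=cloud(d,K,R,t);hsv=cv2.cvtColor(p,cv2.COLOR_BGR2HSV);v=hsv[...,2]
for (r,c) in[(90,200),(17,200),(165,270),(100,360),(131,162),(130,236)]:print(r,c,C[r,c],p[r,c])
# chips
m=np.zeros(v.shape,np.uint8);m[28:152,85:352]=v[28:152,85:352]>140
for o in rect(m,51,K,R,t):print("chip",*o)
# posts tops
for o in rect(((C[...,2]>85)&(C[...,2]<110)&(np.indices(v.shape)[0]<200)),95,K,R,t,30):print("post",*o)
E
```

```text
ridge [(array([ 488.4  , -392.312]), array([87.186, 18.701]), np.float64(0.004782894797052073), 1667.0, array([250.602,  77.593]))]
mat [(array([ 491.765, -425.187]), array([122.115,  10.95 ]), np.float64(-0.021564547452753047), 473.5), (array([ 417.066, -410.88 ]), array([19.012,  9.058]), np.float64(-1.5690600751511417), 115.0)]
white [(array([ 487.646, -391.942]), array([118.866,  49.473]), np.float64(0.0017308371563784508), 2090.0)]
z ridge 67.7141198474656 white 27.851395486182604
90 200 [562.902 -64.175  38.895] [123 118 114]
17 200 [493.714 -59.113  50.989] [218 214 217]
165 270 [641.136  11.555  59.115] [220 217 219]
100 360 [572.99  106.117  50.524] [227 224 227]
131 162 [ 605.656 -105.851   49.   ] [229 224 227]
130 236 [604.346 -25.297  50.911] [226 221 223]
chip [ 523.817 -153.288] [30.422 20.583] -0.3618202614914736 604.0 [108.277  49.457]
chip [536.993  13.065] [32.304 17.423] 0.14462131516582843 526.5 [272.305  63.305]
chip [518.918 -69.749] [29.328 24.694] -1.5156476368758058 466.0 [188.5    46.745]
chip [ 605.523 -105.865] [25.929 24.826] -0.06795122100364459 437.5 [161.731 130.821]
chip [603.738 -24.98 ] [22.429 22.081] -0.37398784503788196 388.0 [236.431 129.194]
post [ 641.214 -146.56 ] [19.266 17.213] -1.5704894524199662 255.0 [111.365 172.481]
post [643.956  65.862] [18.379 16.569] 0.8056977093324136 241.5 [326.204 175.204]
post [642.476 -35.073] [18.051 16.808] -0.7901913207273727 234.5 [224.286 173.816]
```

```bash
python3 - <<'E'
from h import *
p,d,K,R,t=load("pics/w3.npz");hsv=cv2.cvtColor(p,cv2.COLOR_BGR2HSV);v=hsv[...,2]
b=np.zeros(v.shape,np.uint8);b[5:165,205:305]=v[5:165,205:305]<45
b=cv2.morphologyEx(b,cv2.MORPH_OPEN,np.ones((3,3)))
pts=cv2.findNonZero(b);hull=cv2.convexHull(pts);m=cv2.fillConvexPoly(np.zeros(v.shape,np.uint8),hull,1)
print("mat",[o[:4] for o in rect(m,3,K,R,t)]);print(cv2.approxPolyDP(hull,6,True)[:,0].tolist())
print(ray(cv2.approxPolyDP(hull,6,True)[:,0],3,K,R,t)[:,:2])
p,d,K,R,t=load("pics/w2.npz");hsv=cv2.cvtColor(p,cv2.COLOR_BGR2HSV);v=hsv[...,2].astype(int)
# near rim inner edge & fence near face top edge per column, left rim inner edge, right plate edge
def fit(P):
    P=np.array(P);vx,vy,x,y=cv2.fitLine(P.astype(np.float32),cv2.DIST_HUBER,0,.01,.01)[:,0];return np.array([x,y]),np.array([vx,vy])*np.sign(vy if abs(vy)>abs(vx) else vx)
g=cv2.GaussianBlur(v.astype(np.float32),(3,3),0)
near=[(c,r) for c in range(130,345) for r in [12+np.argmin(np.diff(g[12:34,c]))+.5]]
far=[(c,r) for c in range(95,355) for r in [140+np.argmax(np.diff(g[140:170,c]))+.5]]
left=[(c,r) for r in range(35,150) for c in [340+np.argmax(np.diff(g[r,340:375]))+.5]]
right=[(c,r) for r in range(35,150) for c in [66+np.argmax(np.abs(np.diff(g[r,66:100])))+.5]]
for n,P,z in(("near rim inner top",near,52),("fence top near",far,60),("left rim inner",left,52),("right edge",right,40)):
    o,dv=fit(ray(P,z,K,R,t)[:,:2]);print(n,o,dv)
E
```

```text
mat [(array([ 482.845, -420.5  ]), array([143.384,  19.732]), np.float64(-0.14275235864708158), 1719.5)]
[[243, 11], [228, 136], [221, 138], [226, 10]]
[[ 413.521 -401.381]
 [ 551.512 -420.999]
 [ 553.962 -429.627]
 [ 412.553 -420.219]]
near rim inner top [498.387 -22.487] [0.014 1.   ]
fence top near [633.214 -37.577] [0.013 1.   ]
left rim inner [565.752 103.683] [ 1.    -0.013]
right edge [ 575.06  -193.162] [ 1.    -0.012]
```

```bash
python3 - <<'E'
from h import *
p,d,K,R,t=load("pics/w3.npz")
X=ray([(226,10),(296,15),(280,156),(218,150)],3,K,R,t)[:,:2];print(X,X.mean(0))
print(p[80,205:300:3].max(-1),p[13,205:310:3].max(-1))
v=p.max(-1);m=np.zeros(v.shape,np.uint8);m[4:162,205:305]=v[4:162,205:305]<58
n,l,st,_=cv2.connectedComponentsWithStats(m);print(st[1:][st[1:,4]>80])
goal=X.mean(0);goto([488,-392,53])
E
```

```text
[[ 412.553 -420.219]
 [ 417.434 -342.426]
 [ 576.166 -356.864]
 [ 568.761 -433.743]] [ 493.729 -388.313]
[172 173 170 100 102  90  33  31 135 169 169 169 164 237 236 236 236 236
 233 242 241 240 242 174  49  50  51  48 130 164 162 161] [101 102 102 107 139  99 100  33  35  34  37  35  35  50  50  48  48  47
  48  56  64  72  84 104 126 133 148 166 165 166 171 174 171 166 170]
[[ 218    9   77  146 3592]]
t 3.5 pos [ 576.57  -384.776  258.423] toolx yaw -3.138362301940718 shift [ 88.633  -7.324 205.393]
```

Request:
apply_moves:
  xyz:
    - [29,-2,30]
    - [29,-2,30]
    - [30,-3,30]
    - [0,0,35]
    - [0,0,20]
  rot:
    - [0,0,0]
    - [0,0,0]
    - [0,0,0]
    - [0,0,0]
    - [0,0,0]
  hand: [1,1,1,1,1]

```text
t: 4.0
ee_pos: [487.5, -390.7, 112.0]
ee_rot: [-0.0, -0.002, 1.0, 0.001]
wrist_force: [-0.4, -0.6, 0.8]
gripper_width: 1.003
grip_force: 0.0
```

Request:
apply_moves:
  xyz:
    - [0,0,20]
    - [0,0,20]
    - [0,0,10]
    - [0,0,0]
    - [0,0,0]
  rot:
    - [0,0,0]
    - [0,0,0]
    - [0,0,0]
    - [0,0,0]
    - [0,0,0]
  hand: [1,1,1,1,1]

```text
t: 4.5
ee_pos: [488.2, -393.6, 64.8]
ee_rot: [0.001, -0.001, 1.0, 0.0]
wrist_force: [-0.5, -1.3, 1.2]
gripper_width: 1.002
grip_force: 0.0
```

```bash
python3 -c "
from h import *
goto([488,-392,53]);goto([488,-392,53]);s=arm.read_state();print(s['joint_pos'],s['wrist_force'])"
```

```text
t 4.5 pos [ 488.208 -393.594   64.808] toolx yaw -3.1398225670650253 shift [ 0.217  1.595 11.808]
t 4.5 pos [ 488.208 -393.594   64.808] toolx yaw -3.1398225670650253 shift [ 0.217  1.595 11.808]
[ 0.261  0.485  0.447  1.645 -0.233  1.064  2.349] [-0.496 -1.257  1.16 ]
```

Request:
apply_moves:
  xyz:
    - [0,1,12]
    - [0,0,0]
    - [0,0,0]
    - [0,0,0]
    - [0,0,0]
  rot:
    - [0,0,0]
    - [0,0,0]
    - [0,0,0]
    - [0,0,0]
    - [0,0,0]
  hand: [1,1,0,0,0]
  squeeze: 45

```text
t: 5.0
ee_pos: [487.3, -393.6, 52.2]
ee_rot: [0.0, -0.0, 1.0, -0.0]
wrist_force: [-0.6, -0.9, -0.0]
gripper_width: 0.813
grip_force: 0.0
```

Request:
apply_moves:
  xyz:
    - [0,0,0]
    - [0,0,0]
    - [0,0,0]
    - [0,0,0]
    - [0,0,0]
  rot:
    - [0,0,0]
    - [0,0,0]
    - [0,0,0]
    - [0,0,0]
    - [0,0,0]
  hand: [0,0,0,0,0]

```text
t: 5.5
ee_pos: [487.2, -393.4, 51.9]
ee_rot: [-0.0, -0.0, 1.0, 0.0]
wrist_force: [-0.3, -0.7, -0.3]
gripper_width: 0.355
grip_force: 0.0
```

Request:
apply_moves:
  xyz:
    - [0,0,0]
    - [0,0,0]
    - [0,0,0]
    - [0,0,0]
    - [0,0,-10]
  rot:
    - [0,0,0]
    - [0,0,0]
    - [0,0,0]
    - [0,0,0]
    - [0,0,0]
  hand: [0,0,0,0,0]

```text
t: 6.0
ee_pos: [486.4, -392.7, 60.8]
ee_rot: [-0.001, -0.0, 1.0, 0.001]
wrist_force: [-0.1, 1.1, -2.2]
gripper_width: 0.222
grip_force: 44.9
```

Request:
apply_moves:
  xyz:
    - [0,0,-20]
    - [0,0,-30]
    - [0,0,-30]
    - [0,0,-30]
    - [0,0,0]
  rot:
    - [0,0,0]
    - [0,0,0]
    - [0,0,0]
    - [0,0,0]
    - [0,0,0]
  hand: [0,0,0,0,0]

```text
t: 6.5
ee_pos: [488.7, -395.2, 177.2]
ee_rot: [0.003, 0.0, 1.0, -0.002]
wrist_force: [1.2, -0.5, -1.4]
gripper_width: 0.227
grip_force: 44.9
```

Request:
apply_moves:
  xyz:
    - [-7,46,0]
    - [-7,46,0]
    - [-7,46,0]
    - [-8,46,0]
    - [-8,46,0]
  rot:
    - [0,0,0]
    - [0,0,0]
    - [0,0,0]
    - [0,0,0]
    - [0,0,0]
  hand: [0,0,0,0,0]

```text
t: 7.0
ee_pos: [523.8, -161.6, 171.8]
ee_rot: [-0.0, 0.0, 1.0, 0.0]
wrist_force: [1.9, -0.0, -1.1]
gripper_width: 0.227
grip_force: 4.5
```

Request:
apply_moves:
  xyz:
    - [-8,46,0]
    - [-8,46,0]
    - [-8,46,0]
    - [-8,46,0]
    - [-7,46,0]
  rot:
    - [0,0,0.013]
    - [0,0,0]
    - [0,0,0]
    - [0,0,0]
    - [0,0,0]
  hand: [0,0,0,0,0]

```text
t: 7.5
ee_pos: [565.3, 67.8, 171.8]
ee_rot: [-0.0, 0.007, 1.0, -0.0]
wrist_force: [1.0, -0.3, -1.7]
gripper_width: 0.223
grip_force: 45.0
```

Request:
apply_moves:
  xyz:
    - [0,0,20]
    - [0,0,20]
    - [0,0,0]
    - [0,0,0]
  rot:
    - [0,0,0]
    - [0,0,0]
    - [0,0,0]
    - [0,0,0]
  hand: [0,0,0,0]

```text
t: 7.9
ee_pos: [565.3, 65.8, 132.1]
ee_rot: [-0.0, 0.007, 1.0, -0.0]
wrist_force: [0.6, 0.9, -1.4]
gripper_width: 0.226
grip_force: 45.0
```

```bash
python3 - <<'E'
from h import *
goto([563.8,66,90.5])
p,d,K,R,t=cam("wrist");np.savez("pics/w4.npz",p=p,d=d,K=K,R=R,t=t);cv2.imwrite("pics/w4.png",p)
hsv=cv2.cvtColor(p,cv2.COLOR_BGR2HSV)
E
```

```text
t 7.9 pos [565.315  65.756 132.082] toolx yaw 3.128197281364151 shift [ 1.489  0.237 41.583]
```

View pics/w4.png

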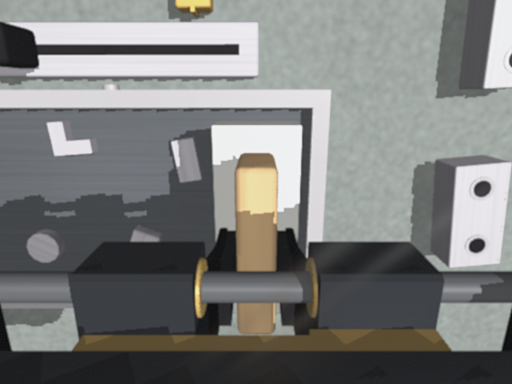

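The picture shows the scraper held over the left end of the plate, with its block at cols 212–301 and ridge at col 256. The grip force dipped to 4.5 N during the move, so I'll check whether it slipped in the hand.

```bash
python3 - <<'E'
from h import *
p,d,K,R,t=load("pics/w4.npz");C=cloud(d,K,R,t)
for r,c in[(160,256),(180,256),(205,250),(205,265),(130,220),(130,256),(130,295),(150,295),(180,290)]:print(r,c,C[r,c])
T=np.array([565.3,65.8,132.1])
v=p.max(-1)
# block front edge (near robot)
g=cv2.GaussianBlur(v.astype(np.float32),(3,3),0)
P=[(c,110+np.argmax(np.diff(g[110:135,c]))+.5) for c in range(218,297)]
z=np.median(C[128:150,218:232,2]);z2=np.median(C[128:150,280:297,2]);print("block top z",z,z2)
X=ray(P,(z+z2)/2,K,R,t)[:,:2];l=cv2.fitLine(X.astype(np.float32),cv2.DIST_HUBER,0,.01,.01)[:,0];print(l)
E
```

```text
160 256 [520.418  65.469 133.184]
180 256 [526.846  65.394 147.524]
205 250 [538.725  62.451 147.765]
205 265 [538.426  69.389 148.922]
130 220 [508.387  45.726 107.467]
130 256 [508.529  65.608 108.566]
130 295 [508.826  87.035 108.413]
150 295 [519.715  87.129 109.442]
180 290 [536.898  84.612 109.378]
block top z 108.71498432663701 108.81707015845511
[  0.013   1.    505.533  65.484]
```

Request:
apply_moves:
  xyz:
    - [0,0,20]
    - [0,0,14]
    - [0,0,4]
    - [0,0,2]
    - [0,0,0]
  rot:
    - [0,0,0]
    - [0,0,0]
    - [0,0,0]
    - [0,0,0]
    - [0,0,0]
  hand: [0,0,0,0,0]

```text
t: 8.45
ee_pos: [565.7, 66.2, 92.3]
ee_rot: [0.0, 0.006, 1.0, 0.0]
wrist_force: [0.2, -0.0, -1.1]
gripper_width: 0.226
grip_force: 45.0
```

Request:
apply_moves:
  xyz:
    - [0,-8,1]
    - [0,-15,0]
    - [0,-15,0]
    - [0,-15,0]
    - [0,-15,0]
  rot:
    - [0,0,0]
    - [0,0,0]
    - [0,0,0]
    - [0,0,0]
    - [0,0,0]
  hand: [0,0,0,0,0]

```text
t: 8.95
ee_pos: [564.6, -3.8, 91.1]
ee_rot: [0.0, 0.007, 1.0, -0.0]
wrist_force: [-0.6, 1.3, -1.8]
gripper_width: 0.226
grip_force: 45.0
```

Request:
apply_moves:
  xyz:
    - [0,-15,0]
    - [0,-15,0]
    - [0,-15,0]
    - [0,-15,0]
    - [0,-15,0]
  rot:
    - [0,0,0]
    - [0,0,0]
    - [0,0,0]
    - [0,0,0]
    - [0,0,0]
  hand: [0,0,0,0,0]

```text
t: 9.45
ee_pos: [563.7, -78.0, 90.9]
ee_rot: [0.0, 0.006, 1.0, 0.0]
wrist_force: [1.3, 0.0, -1.3]
gripper_width: 0.217
grip_force: 45.0
```

```bash
python3 - <<'E'
from h import *
goto([562,-180,91])
p,d,K,R,t=cam("wrist");np.savez("pics/w5.npz",p=p,d=d,K=K,R=R,t=t);cv2.imwrite("pics/w5.png",p)
E
```

```text
t 9.45 pos [563.671 -77.979  90.916] toolx yaw 3.128850689636102 shift [   0.371 -102.034   -0.096]
```

View pics/w5.png

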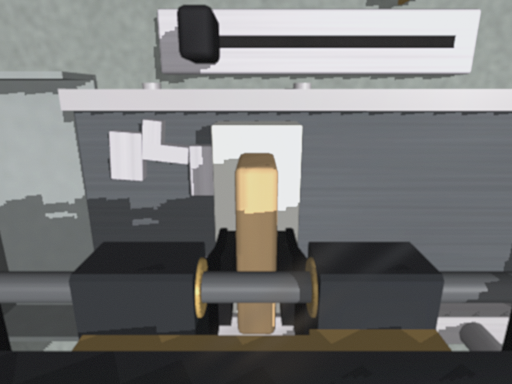

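Three chips (126,155), (163,145) and (200,170) are riding ahead of the block face, and nothing is left behind it. I'll continue the pass.

Request:
apply_moves:
  xyz:
    - [0,-12,0]
    - [0,-12,0]
    - [0,-12,0]
    - [0,-12,0]
    - [0,-12,0]
  rot:
    - [0,0,0]
    - [0,0,0]
    - [0,0,0]
    - [0,0,0]
    - [0,0,0]
  hand: [0,0,0,0,0]

```text
t: 10.0
ee_pos: [562.9, -137.8, 90.9]
ee_rot: [-0.0, 0.006, 1.0, -0.0]
wrist_force: [0.5, 0.3, -1.1]
gripper_width: 0.224
grip_force: 45.0
```

Request:
apply_moves:
  xyz:
    - [0,-12,0]
    - [0,-12,0]
    - [0,-12,0]
    - [0,-10,0]
    - [0,0,0]
  rot:
    - [0,0,0]
    - [0,0,0]
    - [0,0,0]
    - [0,0,0]
    - [0,0,0]
  hand: [0,0,0,0,0]

```text
t: 10.5
ee_pos: [562.0, -184.9, 90.9]
ee_rot: [-0.0, 0.008, 1.0, -0.0]
wrist_force: [-0.3, 0.0, -2.3]
gripper_width: 0.221
grip_force: 45.0
```

```bash
python3 - <<'E'
from h import *
goto([562,-180,91])
p,d,K,R,t=cam("wrist");cv2.imwrite("pics/w6.png",p)
p,d,K,R,t=cam("top");cv2.imwrite("pics/t6.png",cv2.resize(p[150:220,210:340],None,fx=4,fy=4,interpolation=cv2.INTER_CUBIC))
a=cv2.imread("pics/w6.png");b=cv2.imread("pics/t6.png");b=cv2.resize(b,(512,276));cv2.imwrite("pics/c6.png",np.vstack([a[:280],b]))
E
```

```text
t 10.5 pos [ 561.968 -184.9     90.933] toolx yaw 3.1264930272677316 shift [ 0.042  4.9   -0.071]
```

View pics/c6.png

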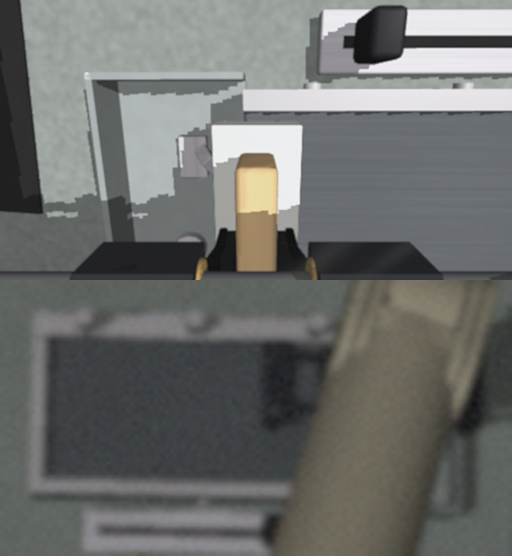

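The block is past the edge; a chip lies in the trough at (192,157) and the plate behind is clear. I'll push a little further, then lift and inspect the trough.

Request:
apply_moves:
  xyz:
    - [0,-10,0]
    - [0,0,0]
    - [0,0,-25]
    - [0,0,-45]
    - [0,0,-45]
  rot:
    - [0,0,0]
    - [0,0,0]
    - [0,0,0]
    - [0,0,0]
    - [0,0,0]
  hand: [0,0,0,0,0]

```text
t: 11.1
ee_pos: [561.6, -192.5, 206.8]
ee_rot: [-0.001, 0.006, 1.0, 0.0]
wrist_force: [1.3, 0.2, -1.9]
gripper_width: 0.226
grip_force: 45.0
```

Request:
apply_moves:
  xyz:
    - [-26,-35,-20]
    - [-26,-35,-20]
    - [-26,-35,-15]
    - [0,0,0]
    - [0,0,0]
  rot:
    - [0,0,0]
    - [0,0,0]
    - [0,0,0]
    - [0,0,0]
    - [0,0,0]
  hand: [0,0,0,0,0]

```text
t: 11.6
ee_pos: [638.8, -299.5, 259.9]
ee_rot: [-0.001, 0.007, 1.0, -0.0]
wrist_force: [-0.7, -0.3, -1.9]
gripper_width: 0.224
grip_force: 45.0
```

```bash
python3 - <<'E'
from h import *
goto([493.7,-388.3,120])
p,d,K,R,t=cam("wrist");np.savez("pics/w7.npz",p=p,d=d,K=K,R=R,t=t);cv2.imwrite("pics/w7.png",p)
E
```

```text
t 11.6 pos [ 638.829 -299.493  259.923] toolx yaw 3.127656462168711 shift [143.696 -90.817 140.111]
```

View pics/w7.png

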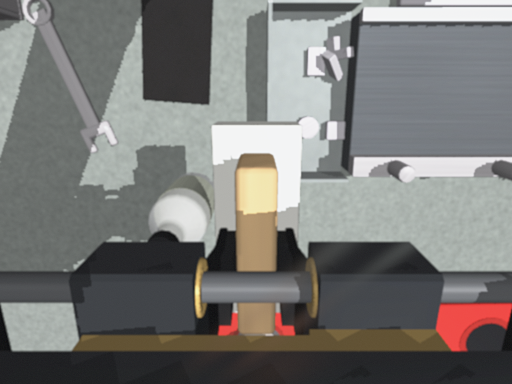

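The trough holds the slug (309,128), square (335,130), oblong (315,62), narrow (331,66) and the L chip by the plate edge (343,48). I'll check their heights.

```bash
python3 - <<'E'
from h import *
p,d,K,R,t=load("pics/w7.npz");C=cloud(d,K,R,t);v=p.min(-1)
m=np.zeros(v.shape,np.uint8);m[30:145,298:358]=v[30:145,298:358]>175
n,l,st,ce=cv2.connectedComponentsWithStats(m)
for i in range(1,n):
    if st[i,4]>8:
        X=C[l==i];print(ce[i],st[i,4],X.min(0),np.median(X,0),X.max(0))
c=cv2.resize(p[25:150,270:380],None,fx=5,fy=4.7,interpolation=cv2.INTER_CUBIC);cv2.imwrite("pics/c7.png",c)
E
```

```text
[314.253  89.268] 3288 [ 495.85  -299.239    0.573] [ 562.464 -232.63     4.459] [ 625.486 -202.564  426.729]
[336.427  42.524] 82 [ 504.195 -214.015   11.789] [ 511.2   -210.047   16.511] [ 518.463 -206.092   21.924]
[348.5  51.5] 40 [ 517.604 -202.051   28.791] [ 522.157 -199.805   30.924] [ 526.698 -197.259   34.095]
```

View pics/c7.png

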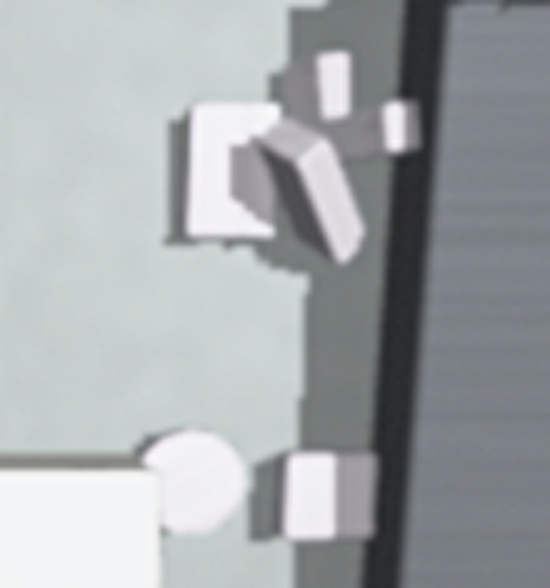

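All five chips are inside the trough, the highest at about 34 mm, below the limit. Now I'll lay the scraper back on the mat.

Request:
apply_moves:
  xyz:
    - [0,0,0]
    - [34,-25,0]
    - [34,-25,0]
    - [34,-25,0]
    - [34,-26,0]
  rot:
    - [0,0,0.074]
    - [0,0,0]
    - [0,0,0]
    - [0,0,0]
    - [0,0,0]
  hand: [0,0,0,0,0]

```text
t: 12.15
ee_pos: [493.1, -386.4, 261.0]
ee_rot: [0.0, 0.042, 0.999, 0.001]
wrist_force: [1.0, -0.7, -1.0]
gripper_width: 0.227
grip_force: 45.0
```

Request:
apply_moves:
  xyz:
    - [0,0,40]
    - [0,0,45]
    - [0,0,45]
    - [0,0,40]
    - [0,0,0]
  rot:
    - [0,0,0]
    - [0,0,0]
    - [0,0,0]
    - [0,0,0]
    - [0,0,0]
  hand: [0,0,0,0,0]

```text
t: 12.65
ee_pos: [491.7, -383.4, 85.6]
ee_rot: [-0.004, 0.043, 0.999, 0.003]
wrist_force: [-1.1, 0.1, -2.0]
gripper_width: 0.227
grip_force: 45.0
```

```bash
python3 - <<'E'
from h import *
goto([493.7,-388.3,53])
p,d,K,R,t=cam("wrist");C=cloud(d,K,R,t);print("ridge top z",[C[r,256] for r in(175,185,200)],"block",C[135,225],C[135,290])
print(arm.read_state()["joint_pos"])
E
```

```text
t 12.65 pos [ 491.686 -383.375   85.623] toolx yaw 3.0565450434155714 shift [-2.69  -4.915 32.576]
ridge top z [array([ 450.982, -380.864,  102.038]), array([ 455.615, -381.259,  102.1  ]), array([ 462.458, -381.846,  102.988])] block [ 436.205 -396.548   62.513] [ 439.107 -360.961   63.788]
[ 0.261  0.455  0.425  1.622 -0.204  1.113  2.225]
```

Request:
apply_moves:
  xyz:
    - [0,-2,15]
    - [0,0,10]
    - [0,0,4]
    - [0,0,0]
    - [0,0,0]
  rot:
    - [0,0,0]
    - [0,0,0]
    - [0,0,0]
    - [0,0,0]
    - [0,0,0]
  hand: [0,0,0,0,0]

```text
t: 13.2
ee_pos: [494.7, -389.8, 62.4]
ee_rot: [0.0, 0.043, 0.999, -0.0]
wrist_force: [0.3, -0.3, -2.5]
gripper_width: 0.224
grip_force: 45.0
```

Request:
apply_moves:
  xyz:
    - [0,0,1.5]
    - [0,0,1.5]
    - [0,0,0]
  rot:
    - [0,0,0]
    - [0,0,0]
    - [0,0,0]
  hand: [0,0,0]

```text
t: 13.5
ee_pos: [494.4, -389.5, 58.8]
ee_rot: [-0.0, 0.043, 0.999, 0.0]
wrist_force: [-0.1, 0.8, -2.3]
gripper_width: 0.228
grip_force: 45.0
```

Request:
apply_moves:
  xyz:
    - [0,0,4]
    - [0,0,1.5]
    - [0,0,0]
  rot:
    - [0,0,0]
    - [0,0,0]
    - [0,0,0]
  hand: [0,0,0]

```text
t: 13.8
ee_pos: [494.2, -389.4, 52.9]
ee_rot: [-0.0, 0.043, 0.999, 0.0]
wrist_force: [0.3, -0.8, -0.9]
gripper_width: 0.228
grip_force: 45.0
```

Request:
apply_moves:
  xyz:
    - [0,0,1]
    - [0,0,0]
    - [0,0,0]
    - [0,0,0]
    - [0,0,0]
  rot:
    - [0,0,0]
    - [0,0,0]
    - [0,0,0]
    - [0,0,0]
    - [0,0,0]
  hand: [0,0.6,0.6,0.6,0.6]

```text
t: 14.3
ee_pos: [494.6, -389.7, 52.6]
ee_rot: [0.0, 0.043, 0.999, -0.0]
wrist_force: [0.3, -0.8, -0.1]
gripper_width: 0.504
grip_force: 0.0
```

Request:
apply_moves:
  xyz:
    - [0,0,-10]
    - [0,0,-35]
    - [0,0,-45]
    - [0,0,-45]
    - [0,0,-45]
  rot:
    - [0,0,0]
    - [0,0,0]
    - [0,0,0]
    - [0,0,0]
    - [0,0,0]
  hand: [0.6,1,1,1,1]

```text
t: 14.8
ee_pos: [494.1, -389.6, 235.2]
ee_rot: [0.0, 0.044, 0.999, -0.0]
wrist_force: [1.9, -0.8, 0.3]
gripper_width: 0.877
grip_force: 0.0
```

Request:
apply_moves:
  xyz:
    - [0,0,-25]
    - [-7,48,0]
    - [-7,48,0]
    - [-7,48,0]
    - [-7,48,0]
  rot:
    - [0,0,-0.072]
    - [0,0,0]
    - [0,0,0]
    - [0,0,0]
    - [0,0,0]
  hand: [1,1,1,1,1]

```text
t: 15.3
ee_pos: [525.2, -196.3, 258.5]
ee_rot: [0.001, 0.008, 1.0, -0.0]
wrist_force: [0.7, 0.2, 0.6]
gripper_width: 0.998
grip_force: 0.0
```

Request:
apply_moves:
  xyz:
    - [-8,48,0]
    - [-8,48,0]
    - [-8,48,0]
    - [0,0,0]
    - [0,0,0]
  rot:
    - [0,0,0]
    - [0,0,0]
    - [0,0,0]
    - [0,0,0]
    - [0,0,0]
  hand: [1,1,1,1,1]

```text
t: 15.8
ee_pos: [551.5, -53.4, 258.1]
ee_rot: [0.0, 0.006, 1.0, -0.0]
wrist_force: [-0.5, -0.8, 0.1]
gripper_width: 1.003
grip_force: 0.0
```

```bash
python3 - <<'E'
from h import *
goto([455,-114,40])
p,d,K,R,t=cam("wrist");np.savez("pics/w8.npz",p=p,d=d,K=K,R=R,t=t);cv2.imwrite("pics/w8.png",p)
hsv=cv2.cvtColor(p,cv2.COLOR_BGR2HSV);v=hsv[...,2]
ye=(hsv[...,0]>15)&(hsv[...,0]<35)&(hsv[...,1]>100);ye[230:]=0
for o in rect(ye,20,K,R,t)[:2]:print("marker",*o)
C=cloud(d,K,R,t);ok=(C[...,2]>46)&(C[...,2]<60)&(v<70);ok[230:]=0
for o in rect(cv2.morphologyEx(ok.astype(np.uint8),cv2.MORPH_OPEN,np.ones((3,3))),54,K,R,t)[:4]:print("grip top",*o)
tp=cam("top")[0];cv2.imwrite("pics/t8.png",tp)
E
```

```text
t 15.8 pos [551.501 -53.409 258.092] toolx yaw 3.1292803204846797 shift [ 95.881 -61.76  218.038]
marker [419.518  18.866] [26.043 25.306] -1.5383137759463352 514.5 [321.77  36.54]
grip top [ 455.297 -109.92 ] [25.519 19.381] -0.050153714912807956 461.0 [200.7    72.025]
```

View pics/w8.png

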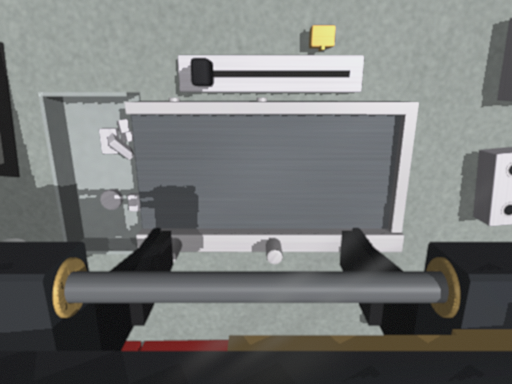

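The brass marker is at (322,37) with its line tab at (323,48), the black stop grip is at (201,72), and the plate is clear. I'll grasp the stop from above.

Request:
apply_moves:
  xyz:
    - [32,-19,25]
    - [32,-19,25]
    - [31,-20,25]
    - [0,0,40]
    - [0,0,30]
  rot:
    - [0,0,0]
    - [0,0,0]
    - [0,0,0]
    - [0,0,0]
    - [0,0,0]
  hand: [1,1,1,1,0.6]

```text
t: 16.4
ee_pos: [454.1, -113.2, 111.4]
ee_rot: [0.0, 0.01, 1.0, 0.0]
wrist_force: [-0.0, -0.5, 0.1]
gripper_width: 0.967
grip_force: 0.0
```

Request:
apply_moves:
  xyz:
    - [0,0,25]
    - [0,0,20]
    - [0,0,15]
    - [0,0,0]
    - [0,0,0]
  rot:
    - [0,0,0]
    - [0,0,0]
    - [0,0,0]
    - [0,0,0]
    - [0,0,0]
  hand: [0.6,0.6,0.6,0.6,0.6]

```text
t: 16.9
ee_pos: [455.5, -112.1, 53.0]
ee_rot: [0.0, 0.008, 1.0, -0.0]
wrist_force: [0.8, 0.3, 0.0]
gripper_width: 0.619
grip_force: 0.0
```

```bash
python3 - <<'E'
from h import *
goto([455.3,-110,42])
_,_,K,R,t=load("pics/w8.npz")
print(ray([(323,48)],20,K,R,t))
E
```

```text
t 16.9 pos [ 455.511 -112.091   52.988] toolx yaw 3.124828911787755 shift [ 0.248  2.09  10.988]
[[430.236  20.409  20.   ]]
```

Request:
apply_moves:
  xyz:
    - [0,2,11]
    - [0,0,0]
    - [0,0,0]
    - [0,0,0]
    - [0,0,0]
  rot:
    - [0,0,0]
    - [0,0,0]
    - [0,0,0]
    - [0,0,0]
    - [0,0,0]
  hand: [0.6,0,0,0,0]
  squeeze: 15

```text
t: 17.4
ee_pos: [455.8, -109.0, 41.7]
ee_rot: [0.0, 0.007, 1.0, 0.0]
wrist_force: [-0.2, 0.9, -0.1]
gripper_width: 0.319
grip_force: 0.0
```

Request:
apply_moves:
  xyz:
    - [0,0,0]
    - [0,0,0]
    - [0,0,0]
  rot:
    - [0,0,0]
    - [0,0,0]
    - [0,0,0]
  hand: [0,0,0]

```text
t: 17.7
ee_pos: [455.8, -109.1, 41.6]
ee_rot: [0.0, 0.007, 1.0, -0.0]
wrist_force: [0.1, -0.1, 2.3]
gripper_width: 0.223
grip_force: 15.0
```

```bash
python3 - <<'E'
from h import *
goto([455.3,20,42]);s=arm.read_state();print(s["gripper_width"],s["grip_force"],s["wrist_force"])
E
```

```text
t 17.7 pos [ 455.767 -109.088   41.623] toolx yaw 3.126713779680182 shift [  2.388 129.067  -0.381]
0.22255725182303046 15.000211894512177 [ 0.11  -0.073  2.266]
```

Request:
apply_moves:
  xyz:
    - [0,16,0]
    - [0,16,0]
    - [0,16,0]
    - [0,16,0]
    - [0,16,0]
  rot:
    - [0,0,0]
    - [0,0,0]
    - [0,0,0]
    - [0,0,0]
    - [0,0,0]
  hand: [0,0,0,0,0]

```text
t: 18.2
ee_pos: [456.8, -28.7, 41.6]
ee_rot: [0.0, 0.008, 1.0, -0.0]
wrist_force: [-1.2, -2.3, 2.0]
gripper_width: 0.223
grip_force: 15.0
```

Request:
apply_moves:
  xyz:
    - [0,16,0]
    - [0,16,0]
    - [0,16,0]
    - [0,0,0]
    - [0,0,0]
  rot:
    - [0,0,0]
    - [0,0,0]
    - [0,0,0]
    - [0,0,0]
    - [0,0,0]
  hand: [0,0,0,0,0]

```text
t: 18.7
ee_pos: [457.5, 19.1, 41.6]
ee_rot: [0.0, 0.007, 1.0, 0.0]
wrist_force: [-1.9, 1.7, 4.9]
gripper_width: 0.226
grip_force: 15.0
```

```bash
python3 - <<'E'
from h import *
goto([455.3,19,42]);s=arm.read_state();print(s["gripper_width"],s["grip_force"],s["wrist_force"])
p,d,K,R,t=cam("wrist");np.savez("pics/w9.npz",p=p,d=d,K=K,R=R,t=t);cv2.imwrite("pics/w9.png",p)
hsv=cv2.cvtColor(p,cv2.COLOR_BGR2HSV)
ye=(hsv[...,0]>15)&(hsv[...,0]<35)&(hsv[...,1]>100);ye[235:]=0
for o in rect(ye,20,K,R,t)[:3]:print("marker",*o)
E
```

```text
t 18.7 pos [457.524  19.111  41.608] toolx yaw 3.1275250762086824 shift [ 2.222 -0.142 -0.392]
0.22570469782498218 14.999965131282806 [-1.86   1.675  4.858]
marker [418.215  20.085] [26.647 25.166] -0.013892113510289406 1751.5 [258.26  159.817]
```

View pics/w9.png

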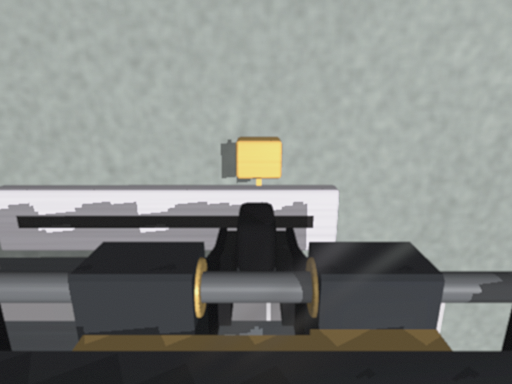

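The stop grip (col 256) is in line with the marker's tab (259,181), within about 0.5 mm. I'll release it and go look at the jaws.

Request:
apply_moves:
  xyz:
    - [0,0,0]
    - [0,0,0]
    - [0,0,0]
    - [0,0,0]
    - [0,0,-20]
  rot:
    - [0,0,0]
    - [0,0,0]
    - [0,0,0]
    - [0,0,0]
    - [0,0,0]
  hand: [0.7,0.7,0.7,0.7,0.7]

```text
t: 19.25
ee_pos: [455.7, 18.6, 59.7]
ee_rot: [-0.002, 0.007, 1.0, -0.0]
wrist_force: [-0.0, 0.3, 0.3]
gripper_width: 0.593
grip_force: 0.0
```

Request:
apply_moves:
  xyz:
    - [0,0,-45]
    - [0,0,-45]
    - [0,0,-45]
    - [-15,36,-30]
    - [-15,36,-30]
  rot:
    - [0,0,0]
    - [0,0,0]
    - [0,0,0]
    - [0,0,0]
    - [0,0,0]
  hand: [0.7,1,1,1,1]

```text
t: 19.75
ee_pos: [489.0, 90.6, 258.6]
ee_rot: [0.001, 0.009, 1.0, 0.0]
wrist_force: [0.8, 0.1, -0.3]
gripper_width: 0.956
grip_force: 0.0
```

Request:
apply_moves:
  xyz:
    - [-15,36,-30]
    - [-15,46,0]
    - [-15,46,0]
    - [-15,46,0]
    - [-15,45,0]
  rot:
    - [0,0,0]
    - [0,0,0]
    - [0,0,0]
    - [0,0,0]
    - [0,0,0]
  hand: [1,1,1,1,1]

```text
t: 20.25
ee_pos: [567.2, 310.2, 286.2]
ee_rot: [-0.0, 0.007, 1.0, 0.0]
wrist_force: [0.7, 0.3, 0.5]
gripper_width: 0.999
grip_force: 0.0
```

Request:
apply_moves:
  xyz:
    - [0,0,0]
    - [0,0,0]
  rot:
    - [0,0,0]
    - [0,0,0]
  hand: [1,1]

```text
t: 20.45
ee_pos: [566.6, 309.2, 285.1]
ee_rot: [-0.001, 0.007, 1.0, -0.001]
wrist_force: [0.8, 0.1, 0.6]
gripper_width: 1.001
grip_force: 0.0
```

```bash
cat >> h.py <<'E'
def jaws(z=34,save=None):
    """blobs of jaw size seen by the wrist camera, tops at height z"""
    p,d,K,R,t=cam("wrist");C=cloud(d,K,R,t)
    if save:np.savez(save,p=p,d=d,K=K,R=R,t=t)
    m=((C[...,2]>z-9)&(C[...,2]<z+6)&(d>0)).astype(np.uint8);m[238:]=0
    m=cv2.morphologyEx(m,cv2.MORPH_OPEN,np.ones((3,3)))
    for o in rect(m,z,K,R,t,300):print("blob",*o)
E
python3 - <<'E'
from h import *
goto([560,310,290]);jaws(34,"pics/w10.npz")
E
```

```text
t 20.45 pos [566.593 309.157 285.149] toolx yaw 3.128321409958736 shift [ 6.611  0.749 -4.841]
blob [567.367  36.503] [136.537 119.643] -0.012615394083705489 8838.0 [ 41.028 156.831]
blob [442.847 255.856] [89.406 44.12 ] 0.029873776501368576 3197.5 [208.535  47.361]
blob [571.71  380.017] [89.933 44.475] -0.03251240321990512 2454.0 [314.912 158.625]
blob [589.005 249.583] [90.01  44.476] 0.08003399951409063 2371.0 [209.148 174.286]
blob [571.882 117.422] [168.388   7.447] -0.011487811678165372 567.0 [101.822 158.264]
```

Request:
apply_moves:
  xyz:
    - [0,0,0]
    - [-9,-31,35]
    - [-9,-30,35]
    - [0,0,45]
    - [0,0,45]
  rot:
    - [0,0,-0.093]
    - [0,0,0]
    - [0,0,0]
    - [0,0,0]
    - [0,0,0]
  hand: [1,1,1,1,1]

```text
t: 21.0
ee_pos: [590.6, 245.6, 126.4]
ee_rot: [0.001, -0.037, 0.999, 0.0]
wrist_force: [-0.2, 0.7, -0.8]
gripper_width: 0.998
grip_force: 0.0
```

Request:
apply_moves:
  xyz:
    - [0,0,35]
    - [0,0,25]
    - [0,0,5]
    - [0,0,0]
    - [0,0,0]
  rot:
    - [0,0,0]
    - [0,0,0]
    - [0,0,0]
    - [0,0,0]
    - [0,0,0]
  hand: [1,1,1,1,1]

```text
t: 21.5
ee_pos: [590.7, 248.9, 63.7]
ee_rot: [0.001, -0.039, 0.999, 0.001]
wrist_force: [0.4, 0.2, -0.1]
gripper_width: 1.001
grip_force: 0.0
```

```bash
python3 -c "
from h import *
goto([589,249.6,33]);print(arm.read_state()['joint_pos'])"
```

```text
t 21.5 pos [590.679 248.87   63.658] toolx yaw -3.064235114857081 shift [ 1.703  0.828 30.654]
[-0.473  0.482  0.004  1.588 -0.002  1.069  1.179]
```

Request:
apply_moves:
  xyz:
    - [1.5,0.5,15]
    - [0,0,11]
    - [0,0,4]
    - [0,0,0]
    - [0,0,0]
  rot:
    - [0,0,0]
    - [0,0,0]
    - [0,0,0]
    - [0,0,0]
    - [0,0,0]
  hand: [1,1,1,0.3,0.3]
  squeeze: 50

```text
t: 22.0
ee_pos: [588.0, 249.5, 31.5]
ee_rot: [-0.0, -0.039, 0.999, 0.0]
wrist_force: [0.0, 0.2, 0.2]
gripper_width: 0.892
grip_force: 0.0
```

Request:
apply_moves:
  xyz:
    - [0,0,0]
    - [0,0,0]
    - [0,0,0]
    - [0,0,0]
    - [0,0,0]
  rot:
    - [0,0,0]
    - [0,0,0]
    - [0,0,0]
    - [0,0,0]
    - [0,0,0]
  hand: [0.3,0.3,0.3,0.3,0.3]

```text
t: 22.5
ee_pos: [588.0, 249.4, 31.5]
ee_rot: [0.0, -0.039, 0.999, 0.0]
wrist_force: [1.1, 0.7, 0.8]
gripper_width: 0.448
grip_force: 0.0
```

Request:
apply_moves:
  xyz:
    - [0,0,0]
    - [0,0,0]
    - [0,0,0]
  rot:
    - [0,0,0]
    - [0,0,0]
    - [0,0,0]
  hand: [0.3,0.3,0.3]

```text
t: 22.8
ee_pos: [587.9, 249.4, 31.4]
ee_rot: [-0.0, -0.039, 0.999, 0.0]
wrist_force: [0.4, 1.1, -0.4]
gripper_width: 0.31
grip_force: 0.0
```

The fingers closed past the jaw's width without gripping, so it must have been knocked aside. I'll lift and look again.

Request:
apply_moves:
  xyz:
    - [0,0,-30]
    - [0,0,-45]
    - [0,0,-45]
    - [-10,20,-45]
    - [-10,20,-45]
  rot:
    - [0,0,0]
    - [0,0,0.093]
    - [0,0,0]
    - [0,0,0]
    - [0,0,0]
  hand: [0.3,0.6,1,1,1]

```text
t: 23.3
ee_pos: [608.6, 288.7, 243.5]
ee_rot: [0.0, 0.008, 1.0, 0.0]
wrist_force: [0.4, 0.6, 0.1]
gripper_width: 0.58
grip_force: 0.0
```

Request:
apply_moves:
  xyz:
    - [0,20,-45]
    - [0,0,0]
    - [0,0,0]
  rot:
    - [0,0,0]
    - [0,0,0]
    - [0,0,0]
  hand: [1,1,1]

```text
t: 23.6
ee_pos: [608.9, 309.6, 286.8]
ee_rot: [0.001, 0.007, 1.0, 0.001]
wrist_force: [-0.3, -0.9, -0.8]
gripper_width: 0.854
grip_force: 0.0
```

```bash
python3 - <<'E'
from h import *
goto([560,310,290]);jaws(34,"pics/w11.npz")
p,d,K,R,t=load("pics/w10.npz");C=cloud(d,K,R,t)
for r,c in[(47,208),(158,315),(174,209)]:print(C[r-8,c],C[r+8,c])
E
```

```text
t 23.6 pos [608.919 309.612 286.798] toolx yaw 3.1277216509291508 shift [48.915 -0.288 -3.274]
blob [566.842  41.593] [136.163 109.675] -0.013840315027087158 8372.5 [ 39.063 120.297]
blob [572.232 380.077] [89.348 44.409] -0.032598023848951385 2663.0 [314.919 123.541]
blob [589.503 249.595] [89.492 44.446] 0.08059104126797267 2555.5 [207.152 139.37 ]
blob [461.693 256.391] [53.315 44.047] 0.02902136105427222 1953.0 [207.533  25.484]
blob [709.673 583.65 ] [57.904 29.133] -1.2819746090735267 715.0 [466.708 227.454]
blob [530.237 117.913] [84.381  7.083] -0.0166970879284154 347.5 [92.242 90.745]
[432.161 255.567  32.761] [448.992 254.719  33.028]
[559.737 380.672  31.804] [579.682 381.252  32.562]
[578.177 249.006  31.713] [598.849 247.924  31.611]
```

The jaw has not moved, so the fingers passed over it. I'll measure where the fingertips really are, in the tool frame, from the wrist depth.

```bash
python3 - <<'E'
from h import *
Tc=arm.camera_info("wrist")["tool_from_camera"]
for f in("w3","w8","w10","w9"):
    p,d,K,_,_=load(f"pics/{f}.npz")
    M=np.linalg.inv(Tc);X=cloud(d,K,M[:3,:3],M[:3,3])
    ok=(d>0)&(X[...,2]<40)&(X[...,2]>-60)&(abs(X[...,1])<70)&(abs(X[...,0])<12)
    Y=X[ok];h=np.histogram(Y[:,2],bins=np.arange(-60,41,5))[0]
    print(f,h);
    for s in(-1,1):
        S=Y[Y[:,1]*s>0];
        if len(S):q=S[S[:,2]>S[:,2].max()-4];print(s,S[:,2].max(),q.mean(0),len(S))
E
```

```text
w3 [383 761 353 457 361 402 414 369 365 370 337  43   0   0   0   0   0   0
   0   0]
-1 -3.431386910484852 [  4.374 -46.215  -5.888] 2311
1 -3.6109535016512013 [ 4.698 44.938 -5.965] 2304
w8 [378 767 348 478 351 409 406 368 369 359 335  42   0   0   0   0   0   0
   0   0]
-1 -3.545861775841007 [  4.37  -46.074  -5.971] 2317
1 -3.58122238443523 [ 5.077 45.092 -5.844] 2293
w10 [381 775 329 474 362 403 411 366 358 371 332  46   0   0   0   0   0   0
   0   0]
-1 -4.08537561033045 [  4.883 -46.264  -6.286] 2311
1 -3.1436637158043848 [ 4.614 45.057 -5.708] 2297
w9 [ 115  602  162  328  274  296  289  212  233 1601  297   23    1    2
    1    2    0 5104   79    0]
-1 30.61123831071054 [  1.092 -42.542  28.5  ] 5443
1 31.148707112225516 [ 1.46  31.149 28.671] 4178
```

The fingertips measure at tool z ≈ −3.5 mm, not +19. That matches passing just over the jaw, so I'll descend about 20 mm lower.

Request:
apply_moves:
  xyz:
    - [0,0,0]
    - [12,-29,35]
    - [12,-29,35]
    - [0,0,45]
    - [0,0,45]
  rot:
    - [0,0,-0.094]
    - [0,0,0]
    - [0,0,0]
    - [0,0,0]
    - [0,0,0]
  hand: [1,1,1,1,1]

```text
t: 24.15
ee_pos: [588.7, 246.5, 123.6]
ee_rot: [-0.0, -0.038, 0.999, -0.0]
wrist_force: [-0.0, 0.4, -0.5]
gripper_width: 0.998
grip_force: 0.0
```

Request:
apply_moves:
  xyz:
    - [0,0,35]
    - [0,0,30]
    - [0,0,0]
    - [0,0,0]
    - [0,0,0]
  rot:
    - [0,0,0]
    - [0,0,0]
    - [0,0,0]
    - [0,0,0]
    - [0,0,0]
  hand: [1,1,1,0.75,0.75]

```text
t: 24.65
ee_pos: [590.3, 249.3, 62.8]
ee_rot: [0.001, -0.039, 0.999, 0.0]
wrist_force: [-0.0, 0.4, -0.1]
gripper_width: 0.895
grip_force: 0.0
```

```bash
python3 -c "
from h import *
goto([589.3,249.6,12])"
```

```text
t 24.65 pos [590.327 249.27   62.821] toolx yaw -3.062794288712777 shift [ 1.108  0.37  50.819]
```

Request:
apply_moves:
  xyz:
    - [1,0,25]
    - [0,0,15]
    - [0,0,8]
    - [0,0,2]
    - [0,0,0]
  rot:
    - [0,0,0]
    - [0,0,0]
    - [0,0,0]
    - [0,0,0]
    - [0,0,0]
  hand: [0.75,0.75,0.75,0.75,0.3]
  squeeze: 50

```text
t: 25.15
ee_pos: [588.7, 249.2, 11.4]
ee_rot: [0.0, -0.04, 0.999, 0.0]
wrist_force: [0.1, -0.3, -0.3]
gripper_width: 0.714
grip_force: 0.0
```

Request:
apply_moves:
  xyz:
    - [0,0,0]
    - [0,0,0]
    - [0,0,0]
    - [0,0,0]
    - [0,0,0]
  rot:
    - [0,0,0]
    - [0,0,0]
    - [0,0,0]
    - [0,0,0]
    - [0,0,0]
  hand: [0.3,0.3,0.3,0.3,0.3]

```text
t: 25.65
ee_pos: [588.7, 249.3, 11.6]
ee_rot: [0.0, -0.04, 0.999, 0.0]
wrist_force: [-1.3, -1.0, 5.4]
gripper_width: 0.498
grip_force: 50.0
```

Request:
apply_moves:
  xyz:
    - [0,0,-25]
    - [0,0,-40]
    - [0,0,-45]
    - [0,-26,0]
    - [0,-40,0]
  rot:
    - [0,0,0]
    - [0,0,0]
    - [0,0,0.092]
    - [0,0,0]
    - [0,0,0]
  hand: [0.3,0.3,0.3,0.3,0.3]

```text
t: 26.15
ee_pos: [587.3, 185.7, 121.9]
ee_rot: [0.001, 0.004, 1.0, 0.001]
wrist_force: [0.5, -1.1, -3.6]
gripper_width: 0.5
grip_force: 50.0
```

Request:
apply_moves:
  xyz:
    - [1,-40,0]
    - [1,-40,0]
    - [0,-37,0]
    - [0,0,20]
    - [0,0,0]
  rot:
    - [0,0,0]
    - [0,0,0]
    - [0,0,0]
    - [0,0,0]
    - [0,0,0]
  hand: [0.3,0.3,0.3,0.3,0.3]

```text
t: 26.65
ee_pos: [582.0, 64.7, 98.3]
ee_rot: [-0.002, 0.007, 1.0, -0.0]
wrist_force: [-0.5, -0.3, -2.7]
gripper_width: 0.502
grip_force: 50.0
```

```bash
cat >> h.py <<'E'
def held():
    """near (robot side) end of the held jaw: its top-face points in the wrist view"""
    s,r=tool();p,d,K,R,t=cam("wrist");C=cloud(d,K,R,t);L=(C-s["ee_pos"])@r
    m=(abs(L[...,1])<24)&(L[...,0]>0)&(L[...,0]<60)&(L[...,2]>-35)&(L[...,2]<20)&(d>0)
    m[238:]=0;Y=L[m]
    if len(Y):
        T=Y[np.abs(Y[:,2]-np.median(Y[:,2]))<6];print("held n",len(T),"tool z",np.median(T[:,2]),"y range",np.percentile(T[:,1],[1,99]),"near end x",np.percentile(T[:,0],99))
E
python3 -c "
from h import *
goto([583.9,65.9,52]);held();print(arm.read_state()['gripper_width'],arm.read_state()['grip_force'])"
```

```text
t 26.65 pos [582.004  64.652  98.262] toolx yaw 3.1265973256369457 shift [-2.102  1.32  46.251]
held n 6603 tool z -21.363070094678612 y range [-22.032  20.669] near end x 43.53184681109604
0.5023110169388108 49.99906539916992
```

Request:
apply_moves:
  xyz:
    - [-1,1,20]
    - [0,0,15]
    - [0,0,6]
    - [0,0,0]
    - [0,0,0]
  rot:
    - [0,0,0]
    - [0,0,0]
    - [0,0,0]
    - [0,0,0]
    - [0,0,0]
  hand: [0.3,0.3,0.3,0.3,0.3]

```text
t: 27.2
ee_pos: [585.3, 67.4, 60.5]
ee_rot: [0.0, 0.006, 1.0, 0.0]
wrist_force: [0.3, 1.0, -3.2]
gripper_width: 0.501
grip_force: 50.0
```

```bash
python3 -c "
from h import *
goto([583.9,65.9,52]);held()"
```

```text
t 27.2 pos [585.345  67.435  60.508] toolx yaw 3.1291857153495224 shift [ 1.43  -1.554  8.507]
held n 6616 tool z -21.382540730354805 y range [-22.051  20.682] near end x 43.5672791800656
```

Request:
apply_moves:
  xyz:
    - [2,-1,4]
    - [0,0,2.5]
    - [0,0,1]
    - [0,0,0]
  rot:
    - [0,0,0]
    - [0,0,0]
    - [0,0,0]
    - [0,0,0]
  hand: [0.3,0.3,0.3,0.3]

```text
t: 27.65
ee_pos: [583.0, 66.1, 52.3]
ee_rot: [-0.0, 0.006, 1.0, 0.0]
wrist_force: [-0.5, -0.2, -4.1]
gripper_width: 0.502
grip_force: 50.0
```

Request:
apply_moves:
  xyz:
    - [0,0,1]
    - [0,0,0]
  rot:
    - [0,0,0]
    - [0,0,0]
  hand: [0.3,0.3]

```text
t: 27.85
ee_pos: [583.2, 66.2, 51.6]
ee_rot: [0.0, 0.006, 1.0, 0.0]
wrist_force: [0.9, -0.5, -2.7]
gripper_width: 0.5
grip_force: 50.0
```

Request:
apply_moves:
  xyz:
    - [0,0,0.5]
    - [0,0,0]
    - [0,0,0]
    - [0,0,0]
    - [0,0,-5]
  rot:
    - [0,0,0]
    - [0,0,0]
    - [0,0,0]
    - [0,0,0]
    - [0,0,0]
  hand: [0.3,0.7,0.7,0.7,0.7]

```text
t: 28.35
ee_pos: [582.7, 66.2, 55.6]
ee_rot: [-0.0, 0.006, 1.0, -0.0]
wrist_force: [0.0, -0.3, -0.2]
gripper_width: 0.689
grip_force: 0.0
```

Request:
apply_moves:
  xyz:
    - [0,0,-25]
    - [0,0,-45]
    - [0,0,-45]
    - [3,30,-38]
    - [3,35,-35]
  rot:
    - [0,0,0]
    - [0,0,0]
    - [0,0,0]
    - [0,0,0]
    - [0,0,0]
  hand: [0.7,1,1,1,1]

```text
t: 28.85
ee_pos: [578.2, 130.3, 246.9]
ee_rot: [0.001, 0.008, 1.0, 0.0]
wrist_force: [1.8, 1.1, 0.5]
gripper_width: 0.955
grip_force: 0.0
```

Request:
apply_moves:
  xyz:
    - [3,30,-38]
    - [3,49,0]
    - [3,49,0]
    - [3,49,0]
    - [0,0,0]
  rot:
    - [0,0,0]
    - [0,0,0]
    - [0,0,0]
    - [0,0,0]
    - [0,0,0]
  hand: [1,1,1,1,1]

```text
t: 29.35
ee_pos: [564.8, 316.8, 281.2]
ee_rot: [-0.001, 0.001, 1.0, 0.002]
wrist_force: [-0.6, 0.0, -0.1]
gripper_width: 1.0
grip_force: 0.0
```

```bash
python3 - <<'E'
from h import *
goto([572.2,380.1,12]);jaws(34,"pics/w12.npz")
p,d,K,R,t=load("pics/w12.npz");C=cloud(d,K,R,t)
m=((C[...,2]>65)&(C[...,2]<80)).astype(np.uint8);m[238:]=0
for o in rect(m,74,K,R,t,300):print("placed",*o)
E
```

```text
t 29.35 pos [564.772 316.85  281.228] toolx yaw 3.1390712749323604 shift [ -7.988  62.379 269.415]
blob [442.814 255.912] [89.394 44.235] 0.030156793543243632 3266.0 [201.459  48.234]
blob [569.791  50.072] [151.067  91.434] -0.20825813197976029 3030.0 [ 31.825 144.258]
blob [571.647 380.186] [89.927 44.347] -0.033130522908912496 2491.5 [308.14  160.865]
blob [570.838 117.608] [166.471   7.601] -0.013690512215770667 619.0 [ 92.971 158.227]
placed [583.196  69.493] [89.637 48.524] -0.013033377216792985 3196.0 [ 35.983 179.071]
```

Request:
apply_moves:
  xyz:
    - [-2,31,30]
    - [-3,31,30]
    - [0,0,45]
    - [0,0,45]
    - [0,0,35]
  rot:
    - [0,0,0.02]
    - [0,0,0]
    - [0,0,0]
    - [0,0,0]
    - [0,0,0]
  hand: [1,1,1,1,1]

```text
t: 29.9
ee_pos: [574.4, 368.5, 94.5]
ee_rot: [-0.0, 0.017, 1.0, -0.001]
wrist_force: [0.3, 0.3, 0.0]
gripper_width: 0.997
grip_force: 0.0
```

Request:
apply_moves:
  xyz:
    - [0,0,30]
    - [0,0,0]
    - [0,0,0]
  rot:
    - [0,0,0]
    - [0,0,0]
    - [0,0,0]
  hand: [1,0.75,0.75]

```text
t: 30.2
ee_pos: [575.3, 369.5, 68.1]
ee_rot: [0.0, 0.017, 1.0, -0.0]
wrist_force: [1.1, 0.1, 1.4]
gripper_width: 0.893
grip_force: 0.0
```

```bash
python3 -c "
from h import *
goto([571.9,380.1,12]);held()"
```

```text
t 30.2 pos [575.264 369.506  68.08 ] toolx yaw 3.1077087652887965 shift [ 3.749 10.482 56.077]
```

Request:
apply_moves:
  xyz:
    - [3.5,10.5,0]
    - [0,0,25]
    - [0,0,20]
    - [0,0,0]
    - [0,0,0]
  rot:
    - [0,0,0]
    - [0,0,0]
    - [0,0,0]
    - [0,0,0]
    - [0,0,0]
  hand: [0.85,0.75,0.75,0.75,0.75]

```text
t: 30.75
ee_pos: [571.8, 381.8, 23.5]
ee_rot: [0.001, 0.016, 1.0, 0.001]
wrist_force: [0.4, 0.7, 1.3]
gripper_width: 0.754
grip_force: 0.0
```

Request:
apply_moves:
  xyz:
    - [0,0,8]
    - [0,0,3]
    - [0,0,0]
    - [0,0,0]
    - [0,0,0]
  rot:
    - [0,0,0]
    - [0,0,0]
    - [0,0,0]
    - [0,0,0]
    - [0,0,0]
  hand: [0.75,0.75,0.3,0.3,0.3]

```text
t: 31.25
ee_pos: [571.6, 381.0, 11.4]
ee_rot: [0.0, 0.016, 1.0, 0.0]
wrist_force: [0.2, 0.3, 0.6]
gripper_width: 0.56
grip_force: 0.0
```

Request:
apply_moves:
  xyz:
    - [0,0,0]
    - [0,0,0]
    - [0,0,0]
  rot:
    - [0,0,0]
    - [0,0,0]
    - [0,0,0]
  hand: [0.3,0.3,0.3]

```text
t: 31.55
ee_pos: [571.5, 381.0, 11.3]
ee_rot: [0.0, 0.016, 1.0, 0.0]
wrist_force: [0.3, -0.3, 1.5]
gripper_width: 0.5
grip_force: 50.0
```

Request:
apply_moves:
  xyz:
    - [0,0,-20]
    - [0,0,-40]
    - [0,0,-45]
    - [-1,-25,-10]
    - [-2,-46,0]
  rot:
    - [0,0,0]
    - [0,0,0]
    - [0,0,-0.02]
    - [0,0,0]
    - [0,0,0]
  hand: [0.3,0.3,0.3,0.3,0.3]

```text
t: 32.05
ee_pos: [573.0, 313.8, 128.3]
ee_rot: [0.001, 0.003, 1.0, 0.002]
wrist_force: [1.2, -0.6, -4.6]
gripper_width: 0.501
grip_force: 50.0
```

Request:
apply_moves:
  xyz:
    - [-2,-48,0]
    - [-2,-48,0]
    - [-2,-48,0]
    - [-2,-48,0]
    - [-2,-48,0]
  rot:
    - [0,0,0]
    - [0,0,0]
    - [0,0,0]
    - [0,0,0]
    - [0,0,0]
  hand: [0.3,0.3,0.3,0.3,0.3]

```text
t: 32.55
ee_pos: [579.7, 67.6, 125.6]
ee_rot: [-0.0, 0.006, 1.0, -0.0]
wrist_force: [1.1, 0.1, -3.4]
gripper_width: 0.5
grip_force: 50.0
```

Request:
apply_moves:
  xyz:
    - [-2,-48,0]
    - [-2,-43,0]
    - [0,-14,0]
    - [0,0,10]
    - [0,0,0]
  rot:
    - [0,0,0]
    - [0,0,0]
    - [0,0,0]
    - [0,0,0]
    - [0,0,0]
  hand: [0.3,0.3,0.3,0.3,0.3]

```text
t: 33.05
ee_pos: [581.9, -34.1, 114.1]
ee_rot: [-0.001, 0.006, 1.0, 0.0]
wrist_force: [-0.1, -0.2, -2.5]
gripper_width: 0.501
grip_force: 50.0
```

```bash
python3 -c "
from h import *
goto([583,-35.1,52]);held();print(arm.read_state()['gripper_width'],arm.read_state()['grip_force'])"
```

```text
t 33.05 pos [581.95  -34.139 114.092] toolx yaw 3.1294233759787513 shift [-1.243 -0.998 62.088]
held n 6683 tool z -21.717022826570865 y range [-22.029  20.707] near end x 43.796470901412306
0.49896984177862397 49.99903678894043
```

Request:
apply_moves:
  xyz:
    - [0,-1,20]
    - [0,0,20]
    - [0,0,12]
    - [0,0,0]
    - [0,0,0]
  rot:
    - [0,0,0]
    - [0,0,0]
    - [0,0,0]
    - [0,0,0]
    - [0,0,0]
  hand: [0.3,0.3,0.3,0.3,0.3]

```text
t: 33.6
ee_pos: [583.3, -35.6, 64.4]
ee_rot: [0.0, 0.006, 1.0, 0.0]
wrist_force: [0.7, -0.7, -2.5]
gripper_width: 0.5
grip_force: 50.0
```

```bash
python3 -c "
from h import *
goto([583,-35.1,52])"
```

```text
t 33.6 pos [583.346 -35.568  64.417] toolx yaw 3.129882848357159 shift [ 0.353  0.46  12.418]
```

Request:
apply_moves:
  xyz:
    - [1,0,7]
    - [0,0,3]
    - [0,0,1.5]
    - [0,0,0.7]
    - [0,0,0]
  rot:
    - [0,0,0]
    - [0,0,0]
    - [0,0,0]
    - [0,0,0]
    - [0,0,0]
  hand: [0.3,0.3,0.3,0.3,0.3]

```text
t: 34.1
ee_pos: [582.1, -36.4, 51.8]
ee_rot: [0.0, 0.006, 1.0, 0.0]
wrist_force: [-0.7, -0.1, -2.4]
gripper_width: 0.503
grip_force: 50.0
```

Request:
apply_moves:
  xyz:
    - [0,0,1]
    - [0,0,0]
  rot:
    - [0,0,0]
    - [0,0,0]
  hand: [0.3,0.3]

```text
t: 34.3
ee_pos: [582.3, -36.4, 51.3]
ee_rot: [0.0, 0.006, 1.0, 0.0]
wrist_force: [-2.3, 0.2, 1.6]
gripper_width: 0.501
grip_force: 50.0
```

Request:
apply_moves:
  xyz:
    - [0,0,0]
    - [0,0,0]
    - [0,0,0]
    - [0,0,0]
    - [0,0,-5]
  rot:
    - [0,0,0]
    - [0,0,0]
    - [0,0,0]
    - [0,0,0]
    - [0,0,0]
  hand: [0.7,0.7,0.7,0.7,0.7]

```text
t: 34.8
ee_pos: [581.6, -36.3, 55.4]
ee_rot: [-0.001, 0.006, 1.0, 0.0]
wrist_force: [-0.3, -0.4, -0.1]
gripper_width: 0.7
grip_force: 0.0
```

Request:
apply_moves:
  xyz:
    - [0,0,-25]
    - [0,0,-45]
    - [0,0,-45]
    - [5,30,-38]
    - [5,35,-35]
  rot:
    - [0,0,0]
    - [0,0,0]
    - [0,0,0]
    - [0,0,0]
    - [0,0,0]
  hand: [0.7,1,1,1,1]

```text
t: 35.3
ee_pos: [572.9, 27.9, 246.5]
ee_rot: [0.001, 0.008, 1.0, -0.0]
wrist_force: [1.1, 0.7, -0.8]
gripper_width: 0.955
grip_force: 0.0
```

Request:
apply_moves:
  xyz:
    - [5,30,-38]
    - [5,49,0]
    - [5,49,0]
    - [5,49,0]
    - [5,49,0]
  rot:
    - [0,0,0]
    - [0,0,0]
    - [0,0,-0.043]
    - [0,0,0]
    - [0,0,0]
  hand: [1,1,1,1,1]

```text
t: 35.8
ee_pos: [546.0, 256.4, 282.5]
ee_rot: [0.0, -0.015, 1.0, 0.0]
wrist_force: [1.0, 0.4, -0.0]
gripper_width: 0.998
grip_force: 0.0
```

Request:
apply_moves:
  xyz:
    - [0,0,0]
    - [0,0,0]
  rot:
    - [0,0,0]
    - [0,0,0]
  hand: [1,1]

```text
t: 36.0
ee_pos: [546.1, 255.7, 281.8]
ee_rot: [-0.0, -0.016, 1.0, -0.0]
wrist_force: [1.9, -0.3, 0.1]
gripper_width: 0.999
grip_force: 0.0
```

```bash
python3 - <<'E'
from h import *
goto([442.8,255.9,12]);jaws(34,"pics/w13.npz")
p,d,K,R,t=load("pics/w13.npz");C=cloud(d,K,R,t)
m=((C[...,2]>65)&(C[...,2]<80)).astype(np.uint8);m[238:]=0
for o in rect(m,74,K,R,t,300):print("placed",*o)
E
```

```text
t 36.0 pos [546.085 255.722 281.82 ] toolx yaw -3.10879740682301 shift [103.161   3.588 269.843]
blob [567.703  21.62 ] [154.131 136.794] 1.558246979106225 6583.0 [ 73.37  158.504]
blob [442.436 255.316] [88.793 43.637] 0.033031122501820054 3093.0 [259.301  65.89 ]
blob [561.994 117.296] [148.242   4.958] -0.010301373412535675 320.5 [144.104 162.755]
placed [583.013  68.416] [90.739 46.855] -0.011186208684714316 3012.5 [ 90.595 188.445]
placed [583.508 -18.377] [93.715 31.974] -0.1750865963900603 1671.5 [ 11.279 187.345]
```

Request:
apply_moves:
  xyz:
    - [34,1,35]
    - [35,1,35]
    - [34,1,35]
    - [0,0,45]
    - [0,0,45]
  rot:
    - [0,0,0]
    - [0,0,0]
    - [0,0,0]
    - [0,0,0]
    - [0,0,0]
  hand: [1,1,1,1,1]

```text
t: 36.55
ee_pos: [444.0, 253.0, 86.6]
ee_rot: [0.001, -0.014, 1.0, 0.0]
wrist_force: [0.3, 0.3, -0.1]
gripper_width: 1.0
grip_force: 0.0
```

Request:
apply_moves:
  xyz:
    - [0,0,22]
    - [0,0,0]
    - [0,0,0]
  rot:
    - [0,0,0]
    - [0,0,0]
    - [0,0,0]
  hand: [1,0.75,0.75]

```text
t: 36.85
ee_pos: [444.5, 253.7, 65.9]
ee_rot: [0.0, -0.014, 1.0, 0.0]
wrist_force: [0.2, 0.2, 0.9]
gripper_width: 0.893
grip_force: 0.0
```

```bash
python3 -c "
from h import *
goto([442.6,255.5,12])"
```

```text
t 36.85 pos [444.528 253.663  65.855] toolx yaw -3.1133534197739157 shift [ 1.919  1.882 53.854]
```

Request:
apply_moves:
  xyz:
    - [2,1.5,0]
    - [0,0,25]
    - [0,0,18]
    - [0,0,7]
    - [0,0,3]
  rot:
    - [0,0,0]
    - [0,0,0]
    - [0,0,0]
    - [0,0,0]
    - [0,0,0]
  hand: [0.75,0.75,0.75,0.75,0.75]

```text
t: 37.35
ee_pos: [441.9, 256.2, 12.4]
ee_rot: [0.0, -0.015, 1.0, 0.0]
wrist_force: [-0.4, 0.8, -0.4]
gripper_width: 0.752
grip_force: 0.0
```

Request:
apply_moves:
  xyz:
    - [0,0,0]
    - [0,0,0]
    - [0,0,0]
    - [0,0,0]
    - [0,0,0]
  rot:
    - [0,0,0]
    - [0,0,0]
    - [0,0,0]
    - [0,0,0]
    - [0,0,0]
  hand: [0.3,0.3,0.3,0.3,0.3]

```text
t: 37.85
ee_pos: [441.9, 256.2, 12.4]
ee_rot: [0.0, -0.015, 1.0, 0.0]
wrist_force: [0.1, -1.2, 6.1]
gripper_width: 0.501
grip_force: 50.0
```

Request:
apply_moves:
  xyz:
    - [0,0,0]
    - [0,0,0]
  rot:
    - [0,0,0]
    - [0,0,0]
  hand: [0.3,0.3]

```text
t: 38.05
ee_pos: [441.9, 256.2, 12.4]
ee_rot: [0.0, -0.015, 1.0, 0.0]
wrist_force: [-1.5, -1.5, 6.8]
gripper_width: 0.498
grip_force: 50.0
```

Request:
apply_moves:
  xyz:
    - [0,0,-20]
    - [0,0,-45]
    - [0,0,-45]
    - [-8,-25,-20]
    - [-15,-42,0]
  rot:
    - [0,0,0]
    - [0,0,0]
    - [0,0,0.043]
    - [0,0,0]
    - [0,0,0]
  hand: [0.3,0.3,0.3,0.3,0.3]

```text
t: 38.55
ee_pos: [464.3, 191.6, 145.1]
ee_rot: [0.002, 0.004, 1.0, 0.002]
wrist_force: [0.9, -0.8, -3.7]
gripper_width: 0.498
grip_force: 50.0
```

Request:
apply_moves:
  xyz:
    - [-16,-44,0]
    - [-16,-44,0]
    - [-16,-44,0]
    - [-16,-44,0]
    - [-16,-44,0]
  rot:
    - [0,0,0]
    - [0,0,0]
    - [0,0,0]
    - [0,0,0]
    - [0,0,0]
  hand: [0.3,0.3,0.3,0.3,0.3]

```text
t: 39.05
ee_pos: [540.6, -34.1, 141.3]
ee_rot: [-0.0, 0.006, 1.0, 0.0]
wrist_force: [0.7, -0.0, -4.6]
gripper_width: 0.504
grip_force: 50.0
```

Request:
apply_moves:
  xyz:
    - [-16,-44,0]
    - [-16,-44,0]
    - [-9,-26,0]
    - [0,0,20]
    - [0,0,0]
  rot:
    - [0,0,0]
    - [0,0,0]
    - [0,0,0]
    - [0,0,0]
    - [0,0,0]
  hand: [0.3,0.3,0.3,0.3,0.3]

```text
t: 39.55
ee_pos: [578.2, -147.2, 118.5]
ee_rot: [-0.003, 0.007, 1.0, 0.0]
wrist_force: [-0.8, 1.8, -3.8]
gripper_width: 0.501
grip_force: 50.0
```

```bash
python3 -c "
from h import *
goto([581.3,-146.6,52]);held();print(arm.read_state()['gripper_width'],arm.read_state()['grip_force'])"
```

```text
t 39.55 pos [ 578.194 -147.195  118.518] toolx yaw 3.1272910104968603 shift [-3.48   0.585 66.499]
held n 6758 tool z -20.464198975571115 y range [-21.977  20.743] near end x 44.200691717923625
0.5014104981971759 49.998666644096375
```

Request:
apply_moves:
  xyz:
    - [-2,0,22]
    - [0,0,20]
    - [0,0,12]
    - [0,0,0]
    - [0,0,0]
  rot:
    - [0,0,0]
    - [0,0,0]
    - [0,0,0]
    - [0,0,0]
    - [0,0,0]
  hand: [0.3,0.3,0.3,0.3,0.3]

```text
t: 40.1
ee_pos: [582.7, -146.5, 68.6]
ee_rot: [0.0, 0.006, 1.0, 0.0]
wrist_force: [-0.6, 0.3, -4.3]
gripper_width: 0.502
grip_force: 50.0
```

```bash
python3 -c "
from h import *
goto([581.3,-146.6,52.5])"
```

```text
t 40.1 pos [ 582.743 -146.507   68.638] toolx yaw 3.1293566652071445 shift [ 1.452 -0.113 16.137]
```

Request:
apply_moves:
  xyz:
    - [1.5,0,8]
    - [0,0,4]
    - [0,0,2]
    - [0,0,1]
    - [0,0,0]
  rot:
    - [0,0,0]
    - [0,0,0]
    - [0,0,0]
    - [0,0,0]
    - [0,0,0]
  hand: [0.3,0.3,0.3,0.3,0.3]

```text
t: 40.6
ee_pos: [580.9, -146.9, 52.8]
ee_rot: [0.0, 0.006, 1.0, 0.0]
wrist_force: [-0.3, 0.1, -4.1]
gripper_width: 0.498
grip_force: 50.0
```

Request:
apply_moves:
  xyz:
    - [0,0,1]
    - [0,0,0]
  rot:
    - [0,0,0]
    - [0,0,0]
  hand: [0.3,0.3]

```text
t: 40.8
ee_pos: [581.1, -146.9, 52.5]
ee_rot: [0.0, 0.006, 1.0, 0.0]
wrist_force: [-2.4, 0.9, 4.3]
gripper_width: 0.501
grip_force: 50.0
```

Request:
apply_moves:
  xyz:
    - [0,0,0]
    - [0,0,0]
    - [0,0,0]
    - [0,0,0]
    - [0,0,-5]
  rot:
    - [0,0,0]
    - [0,0,0]
    - [0,0,0]
    - [0,0,0]
    - [0,0,0]
  hand: [0.7,0.7,0.7,0.7,0.7]

```text
t: 41.3
ee_pos: [580.4, -146.8, 56.3]
ee_rot: [-0.001, 0.006, 1.0, 0.0]
wrist_force: [0.1, -1.1, 0.2]
gripper_width: 0.697
grip_force: 0.0
```

Request:
apply_moves:
  xyz:
    - [0,0,-25]
    - [0,0,-45]
    - [0,0,-45]
    - [-15,30,-35]
    - [-15,30,-35]
  rot:
    - [0,0,0]
    - [0,0,0]
    - [0,0,0]
    - [0,0,0]
    - [0,0,0]
  hand: [0.7,1,1,1,1]

```text
t: 41.8
ee_pos: [611.7, -87.6, 244.5]
ee_rot: [0.001, 0.008, 1.0, -0.0]
wrist_force: [1.3, 0.0, -0.8]
gripper_width: 0.956
grip_force: 0.0
```

Request:
apply_moves:
  xyz:
    - [-15,30,-35]
    - [-15,20,0]
    - [0,0,0]
    - [0,0,0]
  rot:
    - [0,0,0]
    - [0,0,0]
    - [0,0,0]
    - [0,0,0]
  hand: [1,1,1,1]

```text
t: 42.2
ee_pos: [642.1, -37.6, 276.4]
ee_rot: [-0.0, 0.006, 1.0, -0.0]
wrist_force: [0.5, -1.3, -0.2]
gripper_width: 0.995
grip_force: 0.0
```

```bash
python3 - <<'E'
from h import *
goto([576,-386,258])
p,d,K,R,t=cam("wrist");np.savez("pics/w14.npz",p=p,d=d,K=K,R=R,t=t);cv2.imwrite("pics/w14.png",p);C=cloud(d,K,R,t)
def show(n,lo,hi,z,a=150):
    m=((C[...,2]>lo)&(C[...,2]<hi)).astype(np.uint8);m[236:]=0;m=cv2.morphologyEx(m,cv2.MORPH_OPEN,np.ones((3,3)))
    for o in rect(m,z,K,R,t,a):print(n,*o[:4],"h",np.median(C[...,2][m>0]))
show("jaw",68,80,74,500);show("post",86,105,95,60)
hsv=cv2.cvtColor(p,cv2.COLOR_BGR2HSV)
ye=(hsv[...,0]>15)&(hsv[...,0]<35)&(hsv[...,1]>100);ye[230:]=0
for o in rect(ye,20,K,R,t)[:2]:print("marker",*o)
E
```

```text
t 42.2 pos [642.074 -37.63  276.445] toolx yaw 3.1293720518617434 shift [  61.798 -349.145   18.61 ]
jaw [ 581.555 -146.154] [88.656 44.539] -0.013472399322492556 3593.0 h 72.88203946565386
jaw [584.075  64.585] [88.567 44.36 ] -0.011887951631949889 3582.0 h 72.88203946565386
jaw [582.861 -36.841] [88.581 43.65 ] -0.011897539011874514 3544.0 h 72.88203946565386
post [ 641.201 -147.66 ] [17.456 16.6  ] -0.0917221974195277 212.5 h 93.30474395423539
post [644.208  65.16 ] [17.215 15.925] 1.5589521841628784 207.5 h 93.30474395423539
post [642.49  -35.537] [16.975 16.637] -0.011844675264236493 196.0 h 93.30474395423539
```

Request:
apply_moves:
  xyz:
    - [15,-46,0]
    - [15,-46,0]
    - [15,-46,0]
    - [15,-46,0]
    - [0,-46,0]
  rot:
    - [0,0,0]
    - [0,0,0]
    - [0,0,0]
    - [0,0,0]
    - [0,0,0]
  hand: [1,1,1,1,1]

```text
t: 42.75
ee_pos: [576.3, -270.6, 277.6]
ee_rot: [0.0, 0.008, 1.0, -0.0]
wrist_force: [1.2, 0.0, 0.7]
gripper_width: 1.001
grip_force: 0.0
```

Request:
apply_moves:
  xyz:
    - [0,-46,0]
    - [0,-30,0]
    - [0,-30,0]
    - [0,0,0]
    - [0,0,0]
  rot:
    - [0,0,0]
    - [0,0,0]
    - [0,0,0]
    - [0,0,0]
    - [0,0,0]
  hand: [1,1,1,1,1]

```text
t: 43.25
ee_pos: [576.5, -374.5, 276.3]
ee_rot: [-0.001, 0.008, 1.0, 0.0]
wrist_force: [0.6, -0.1, -0.1]
gripper_width: 0.995
grip_force: 0.0
```

```bash
python3 - <<'E'
from h import *
goto([576,-386,258])
p,d,K,R,t=cam("wrist");np.savez("pics/w15.npz",p=p,d=d,K=K,R=R,t=t);cv2.imwrite("pics/w15.png",p);C=cloud(d,K,R,t)
hsv=cv2.cvtColor(p,cv2.COLOR_BGR2HSV);v=hsv[...,2]
ye=(hsv[...,0]>12)&(hsv[...,0]<32)&(hsv[...,1]>60)&(hsv[...,2]>120);ye[200:]=0
print("ridge",rect(ye,69,K,R,t)[:1],np.median(C[ye][:,2]))
m=((C[...,2]>22)&(C[...,2]<33)&(v>200)).astype(np.uint8);m[200:]=0
for o in rect(m,29,K,R,t,500):print("white",*o)
a=cv2.imread("pics/w14.png");cv2.imwrite("pics/fin.png",np.vstack([a[:240],p[:240]]))
E
```

```text
t 43.25 pos [ 576.466 -374.461  276.299] toolx yaw 3.125596601059126 shift [  0.261 -11.548  18.297]
ridge [(array([ 494.848, -389.992]), array([87.789, 19.408]), np.float64(-0.08694555168836171), 1525.5, array([240.852,  85.291]))] 67.65496550563586
white [ 494.521 -389.785] [118.828  49.199] -0.08400435658047822 1796.5 [248.168  82.441]
```

View pics/fin.png

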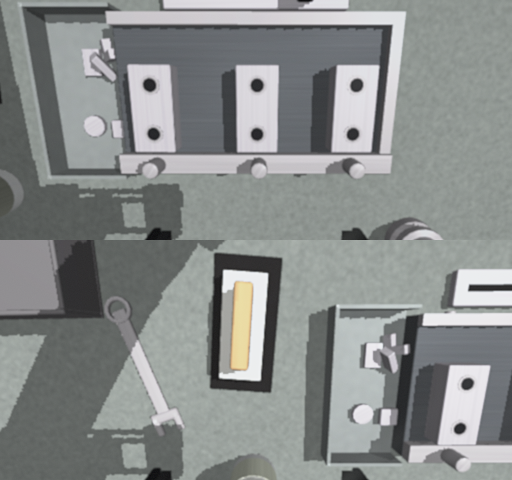

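The three jaws are square in front of their posts, all the chips are in the trough, and the scraper sits centred in line on its mat. Last, I'll check the released stop in a saved view.

```bash
python3 - <<'E'
from h import *
p,d,K,R,t=load("pics/w13.npz");C=cloud(d,K,R,t);hsv=cv2.cvtColor(p,cv2.COLOR_BGR2HSV);v=hsv[...,2]
ye=(hsv[...,0]>15)&(hsv[...,0]<35)&(hsv[...,1]>100);ye[230:]=0
for o in rect(ye,20,K,R,t)[:2]:print("marker",*o)
ok=(C[...,2]>46)&(C[...,2]<60)&(v<70);ok[230:]=0
for o in rect(cv2.morphologyEx(ok.astype(np.uint8),cv2.MORPH_OPEN,np.ones((3,3))),54,K,R,t)[:3]:print("grip",*o)
E
```

```text
marker [419.539  25.087] [32.468 24.531] 1.5527876320296174 553.0 [60.114 38.727]
grip [456.816  21.648] [24.666 21.739] 0.03298689530237331 437.5 [44.62  71.873]
grip [605.698 -14.519] [43.524  9.316] -0.005931658695933706 200.5 [ 31.614 200.398]
grip [609.798  87.868] [30.991  5.166] -0.000937033229543971 78.5 [117.109 207.218]
```

```bash
python3 -c "
from bench import arm
print(arm.job_done())"
```

```text
the job is handed in; nothing more can be done
None
```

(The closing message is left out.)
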